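Check the counter scale, spot-weigh a biscuit box and line the boxes up at the ticket rail

TASK

Get the bakery counter ready: first check the dial scale by standing the 500 g check weight gently in the centre of its pan, letting go until the needle settles, and putting the weight back upright in the middle of its cork stand; then spot-weigh any one of the biscuit boxes in the same way. Line up all the boxes on the counter in one neat row along the ticket rail, each with one narrow end pushed flush and square against the rail's front edge and centred on a price card, filling the cards from the left-hand end (as the robot sees it) with no card skipped. Leave the pan empty, and do not disturb the shaker, espresso cup, syrup bottle and paper cups.

Things in the scene. Friction and masses are not known exactly. Their poses are not given: they have to be found in the camera images.
- box1: closed brown cardboard biscuit box with a white paper band round its middle and a dark round seal on the lid; 66 long (its x) x 50 wide (its y) x 42 tall, about 200 g, rigid, may be gripped across either pair of sides; origin at the centre of its underside, z up. All boxes are alike; 3 to 5 are present, the others read None from the start
- box2: closed brown cardboard biscuit box with a white paper band round its middle and a dark round seal on the lid; 66 long (its x) x 50 wide (its y) x 42 tall, about 200 g, rigid, may be gripped across either pair of sides; origin at the centre of its underside, z up. All boxes are alike; 3 to 5 are present, the others read None from the start
- box3: closed brown cardboard biscuit box with a white paper band round its middle and a dark round seal on the lid; 66 long (its x) x 50 wide (its y) x 42 tall, about 200 g, rigid, may be gripped across either pair of sides; origin at the centre of its underside, z up. All boxes are alike; 3 to 5 are present, the others read None from the start
- box4: closed brown cardboard biscuit box with a white paper band round its middle and a dark round seal on the lid; 66 long (its x) x 50 wide (its y) x 42 tall, about 200 g, rigid, may be gripped across either pair of sides; origin at the centre of its underside, z up. All boxes are alike; 3 to 5 are present, the others read None from the start
- box5: closed brown cardboard biscuit box with a white paper band round its middle and a dark round seal on the lid; 66 long (its x) x 50 wide (its y) x 42 tall, about 200 g, rigid, may be gripped across either pair of sides; origin at the centre of its underside, z up. All boxes are alike; 3 to 5 are present, the others read None from the start
- rail: fixed oak plank along the counter, 470 long (its y; +y = left-hand end as the robot sees it) x 70 deep x 12 tall, with five price cards (52 wide, 3 thick, tops 53 above the counter) standing in it 85 apart, 55 behind its front edge; a finger fits above the plank between box and cards. Origin: middle of its front edge (facing the robot) at counter height; x points away from the robot
- place1 (a point): on the counter in front of price card 1, counted from the left-hand end (+y of the rail) as the robot sees it: where the underside centre of a box is when the box is centred on that card and one of its 50 wide ends lies flush against the rail's front edge (33 from the edge); same axes as the rail. Places are 85 apart
- place2 (a point): on the counter in front of price card 2, counted from the left-hand end (+y of the rail) as the robot sees it: where the underside centre of a box is when the box is centred on that card and one of its 50 wide ends lies flush against the rail's front edge (33 from the edge); same axes as the rail. Places are 85 apart
- place3 (a point): on the counter in front of price card 3, counted from the left-hand end (+y of the rail) as the robot sees it: where the underside centre of a box is when the box is centred on that card and one of its 50 wide ends lies flush against the rail's front edge (33 from the edge); same axes as the rail. Places are 85 apart
- place4 (a point): on the counter in front of price card 4, counted from the left-hand end (+y of the rail) as the robot sees it: where the underside centre of a box is when the box is centred on that card and one of its 50 wide ends lies flush against the rail's front edge (33 from the edge); same axes as the rail. Places are 85 apart
- place5 (a point): on the counter in front of price card 5, counted from the left-hand end (+y of the rail) as the robot sees it: where the underside centre of a box is when the box is centred on that card and one of its 50 wide ends lies flush against the rail's front edge (33 from the edge); same axes as the rail. Places are 85 apart
- scale: spring dial scale, fixed on the counter left or right of the boxes: white housing 130 x 160, 104 tall, on a black foot 170 x 180, with a dial on the face towards the robot; origin at the centre of its underside. The round flat pan (170 across, 3 thick) is carried above it
- pan_centre (a point): centre of the top face of the scale's pan, on the axis of the scale, 150 above the counter when empty; it sinks with the pan
- scale_pan (a joint): how far the pan has sunk, in m: 0 empty, sinks 20 mm per kg against its spring (0.010 with the check weight, 0.003 to 0.005 with a box), stop at 0.022; the dial's needle turns half a turn per 10 mm
- weight: 500 g steel check weight: upright cylinder 50 across and 34 tall, with a neck and a knob 28 across on top, 61 tall in all; origin at the centre of its underside, z up
- stand: stand of the check weight, fixed on the side away from the scale: dark wooden square 85 x 85 with a round cork pad 76 across on it, cork surface 12 above the counter, no rim; origin at the centre of its underside
- shaker: bystander: plain aluminium sugar shaker, round, 46 wide, 65 tall, standing among the boxes; origin at the centre of its underside
- demitasse: bystander: white espresso cup without handle, 60 wide, 52 tall, standing among the boxes; origin at the centre of its underside
- syrup: bystander: amber syrup bottle, 66 wide, 200 tall, to the left; origin at the centre of its underside
- cups: bystander: stack of upturned white paper cups, 84 wide, 126 tall, to the right; origin at the centre of its underside

How it is judged:
On the way, in this order (a step that is already met when the one before it is completed fails the run):
1. the check weight stands upright and let go within 15 mm of the centre of the pan, and the pan has settled (horizontal distance between weight and pan_centre below 0.015 m and angle between weight's own z axis and vertical below 0.1 rad and contact force between the fingers and weight below 0.05 N and linear speed of weight below 0.02 m/s and velocity of joint scale_pan between -0.01 and 0.01 m/s and value of joint scale_pan above 0.006 m), for 0.5 s.
2. the check weight stands upright on its stand again, within 15 mm of the middle, let go, and the pan is empty (horizontal distance between weight and stand below 0.015 m and height (world z) of weight below 0.016 m and angle between weight's own z axis and vertical below 0.1 rad and contact force between the fingers and weight below 0.05 N and value of joint scale_pan below 0.0015 m), for 0.3 s.
3. one of the boxes stands flat and let go within 15 mm of the centre of the pan, and the pan has settled (((horizontal distance between box1 and pan_centre below 0.015 m and angle between box1's own z axis and vertical below 0.1 rad and contact force between the fingers and box1 below 0.05 N and linear speed of box1 below 0.02 m/s and velocity of joint scale_pan between -0.01 and 0.01 m/s and value of joint scale_pan above 0.002 m) or (horizontal distance between box2 and pan_centre below 0.015 m and angle between box2's own z axis and vertical below 0.1 rad and contact force between the fingers and box2 below 0.05 N and linear speed of box2 below 0.02 m/s and velocity of joint scale_pan between -0.01 and 0.01 m/s and value of joint scale_pan above 0.002 m) or (horizontal distance between box3 and pan_centre below 0.015 m and angle between box3's own z axis and vertical below 0.1 rad and contact force between the fingers and box3 below 0.05 N and linear speed of box3 below 0.02 m/s and velocity of joint scale_pan between -0.01 and 0.01 m/s and value of joint scale_pan above 0.002 m) or (horizontal distance between box4 and pan_centre below 0.015 m and angle between box4's own z axis and vertical below 0.1 rad and contact force between the fingers and box4 below 0.05 N and linear speed of box4 below 0.02 m/s and velocity of joint scale_pan between -0.01 and 0.01 m/s and value of joint scale_pan above 0.002 m) or (horizontal distance between box5 and pan_centre below 0.015 m and angle between box5's own z axis and vertical below 0.1 rad and contact force between the fingers and box5 below 0.05 N and linear speed of box5 below 0.02 m/s and velocity of joint scale_pan between -0.01 and 0.01 m/s and value of joint scale_pan above 0.002 m))), for 0.5 s.
At the end, for the whole second after the job is handed in: Every box upright on the counter at its own card, filled from the left, none skipped: within 9 mm of its place, 6 mm of flush with the rail and 0.09 rad of square; weight upright within 15 mm of the middle of its stand; pan empty; all at rest and let go (all of step 2 and (horizontal distance between box1 and place1 below 0.009 m or horizontal distance between box1 and place2 below 0.009 m or horizontal distance between box1 and place3 below 0.009 m or horizontal distance between box1 and place4 below 0.009 m or horizontal distance between box1 and place5 below 0.009 m) and x of box1 in the frame of rail between -0.039 and -0.027 m and angle between the x axis of each of box1, box2, box3, box4, box5 and the x axis of rail, either way round below 0.09 rad and height (world z) of each of box1, box2, box3, box4, box5 below 0.008 m and angle between each of box1, box2, box3, box4, box5's own z axis and vertical below 0.08 rad and linear speed of each of box1, box2, box3, box4, box5 below 0.02 m/s and (horizontal distance between box2 and place1 below 0.009 m or horizontal distance between box2 and place2 below 0.009 m or horizontal distance between box2 and place3 below 0.009 m or horizontal distance between box2 and place4 below 0.009 m or horizontal distance between box2 and place5 below 0.009 m) and x of box2 in the frame of rail between -0.039 and -0.027 m and (horizontal distance between box3 and place1 below 0.009 m or horizontal distance between box3 and place2 below 0.009 m or horizontal distance between box3 and place3 below 0.009 m or horizontal distance between box3 and place4 below 0.009 m or horizontal distance between box3 and place5 below 0.009 m) and x of box3 in the frame of rail between -0.039 and -0.027 m and (horizontal distance between box4 and place1 below 0.009 m or horizontal distance between box4 and place2 below 0.009 m or horizontal distance between box4 and place3 below 0.009 m or horizontal distance between box4 and place4 below 0.009 m or horizontal distance between box4 and place5 below 0.009 m) and x of box4 in the frame of rail between -0.039 and -0.027 m and (horizontal distance between box5 and place1 below 0.009 m or horizontal distance between box5 and place2 below 0.009 m or horizontal distance between box5 and place3 below 0.009 m or horizontal distance between box5 and place4 below 0.009 m or horizontal distance between box5 and place5 below 0.009 m) and x of box5 in the frame of rail between -0.039 and -0.027 m and horizontal distance between any of box1, box2, box3, box4, box5 and place1 below 0.009 m and horizontal distance between any of box1, box2, box3, box4, box5 and place2 below 0.009 m and horizontal distance between any of box1, box2, box3, box4, box5 and place3 below 0.009 m and (not (horizontal distance between any of box1, box2, box3, box4, box5 and place5 below 0.009 m) or horizontal distance between any of box1, box2, box3, box4, box5 and place4 below 0.009 m)); the robot touches nothing.
It fails at once if the shaker, espresso cup, syrup bottle or paper cups are moved more than 50 mm (distance of any of shaker, demitasse, syrup, cups from where it was at the start of the episode above 0.05 m).
It fails at once if one of them is tipped over (angle between any of shaker, demitasse, syrup, cups's own z axis and vertical above 0.5 rad).
It fails at once if the scale is struck or pressed with more than 25 N (contact force between scale and anything else above 25 N).
Of box1, box2, box3, box4, box5 only 3 to 5 are there at a start; the rules pass over those that are not, and their reading is None.
At some moment in a run one of box1, box2, box3, box4, box5 may be knocked a few centimetres aside while the robot is not near it.
It also fails if it takes over 210 s, if anything falls off the work surface, if the arm or the gripper's body presses on something with over 40 N, if the wrist force passes 120 N, or if a joint passes its speed limit or range.

ROBOT

A 6-joint arm with a two-finger parallel gripper is mounted at the origin on the work surface. World frame = base frame: x ahead of the robot, y to its left, z up, the work surface at z = 0. Lengths are in m, angles in rad, forces in N, time in s.
With the tool pointing down it reaches from about 0.325 to 0.75 m from the base axis. Payload 7.6 kg.
Tool frame: the origin (TCP) lies at the very end of the fingers, on their centre line; the grasp point (between the pads) lies 19 mm behind it; z points along the fingers, x is the direction in which the jaws open and shut, and the axes are right-handed (so a half turn about z gives the same grasp; the last joint's range is limited). The gripper opens to 85 mm and grips with 20 to 120 N. Pads are 22 mm wide; open, the fingers measure 114 mm over their backs; the gripper's body (76 mm by 85 mm) begins 54 mm behind the grasp point. The pads swing forward as they close: fully open they stand 13 mm farther back than shut.
Start: joints at [-1.336, 0.052, 1.401, -0, 1.689, -0.07], TCP at [0.158, -0.501, 0.231] pointing down, gripper open.
Joint ranges: [-2.9, 2.9], [-0.91, 2.17], [0.12, 2.37], [-1.06, 4.2], [0.26, 2.73], [-2.93, 2.93]. Speed limits (rad/s): [2.57, 2.57, 3.01, 3.14, 3.14, 3.14].

INTERFACE

Orientations are given as a unit quaternion [x, y, z, w].
In Python, from bench import ctrl gives the robot as it stands. The module is installed in compiled form; this text tells all that it offers.
- The arm moves only by the tool apply_moves, never from a script. Its argument "motion" is text: rows parted by semicolons, each of 5 numbers parted by spaces: the closure, from 0 (fully open) to 1 (shut), then the shift along the world's x, y, z in cm, then the turn about the world's z in degrees. In form: claw dx dy dz twist; .... A call has 1 to 20 rows; each row is the pose to reach, as a shift and turn from the pose commanded when the call began; what a row does not reach only later rows make up. A row lasts 1/8 s, in which the tool goes at most 62.5 mm and 10.7 degrees, less where a joint would pass 70% of its speed; a pose out of reach is approached as far as the arm can. A call with a gripper value outside its range is refused whole. The fingers move at their own pace and stop on an object; "force" is the grip in N (left out, the last holds). Time passes only in rows, so rows that repeat a pose let the fingers close. It gives the time, the measured TCP pose, the force and the opening at its end, in the units of the state.
- ctrl.sense(): the state, without advancing time (a new reading comes with each control period).
- ctrl.get_image(name): name is "scene" or "side" or "wrist"; returns a dict with "color" (384x512x3 uint8, blue, green, red), "vfov" (degrees; the focal length in pixels is half the picture's height over the tangent of half this angle, whatever the lens; pixels are square), "cx", "cy" (the principal point, pixels), "position" and "attitude" of the camera in the world; the wrist camera has in their place "hand_eye" (4x4, takes a point from camera to tool coordinates, whose origin is the TCP and whose axes are the tool frame's). Camera axes: x right, y down, z forward; pixel columns grow to the right and rows downward; lengths in m; the calibration is good to about 2 mm. A picture is of the moment at which its call begins: read the wrist's pose just before it. There is no depth.
- ctrl.finish_job(): hands the job in, once; it reports no verdict.
The state is a dict: "clock": time; "qpos": joint angles; "joint_vel": joint speeds; "effort": joint torques, N m; "tool_pos": TCP position; "eef_rot": TCP orientation; "contact_force": force on the tool from outside, world axes, zero at the start; "ft_torque": the same for the moment, N m; "grip_width": opening from 0.0 (shut) to 1.0 (fully open).
Only numpy, scipy, OpenCV 4.12 (cv2) and the standard library are available. Lean on these libraries where they do the work, as an engineer would, in place of code of your own. Each camera call takes 0.05 s, during which the arm holds its last target.

## Working session

There is one attempt and no reset: what is moved stays moved. The work goes in short steps, Python scripts to look and compute and a tool call to move; the robot and the scene stay as the last step left them, time stands still between calls to the robot, and variables do not carry over. Pictures are saved under pics/ and viewed, and the job is handed in when it is done.

Besides the shell and the picture viewer there is one more tool, called after "Call:" as name(argument=value, ...) on one line, values as JSON. apply_moves: Moves the arm, as the interface text tells. Its arguments: {"type":"object","properties":{"motion":{"type":"string"},"force":{"type":"number"}},"required":["motion"]}

```bash
mkdir -p pics
cat > h.py <<'E'
import numpy as np,cv2
from scipy.spatial.transform import Rotation as R
from bench import ctrl
def grab(name,save=None):
    s=ctrl.sense(); im=ctrl.get_image(name)
    if save: cv2.imwrite('pics/'+save,im['color'])
    f=im['color'].shape[0]/2/np.tan(np.radians(im['vfov'])/2)
    if 'hand_eye' in im:
        T=np.eye(4);T[:3,:3]=R.from_quat(s['eef_rot']).as_matrix();T[:3,3]=s['tool_pos']
        C=T@np.array(im['hand_eye'])
    else:
        C=np.eye(4);a=np.array(im['attitude'])
        C[:3,:3]=R.from_quat(a).as_matrix() if a.size==4 else a.reshape(3,3)
        C[:3,3]=im['position']
    return dict(img=im['color'],f=f,cx=im['cx'],cy=im['cy'],C=C,s=s)
def ray(v,px):
    d=np.array([(px[0]-v['cx'])/v['f'],(px[1]-v['cy'])/v['f'],1.]);return v['C'][:3,3],v['C'][:3,:3]@d
def onz(v,px,z):
    o,d=ray(v,px);return o+d*(z-o[2])/d[2]
def proj(v,p):
    q=v['C'][:3,:3].T@(np.array(p)-v['C'][:3,3]);return np.array([v['f']*q[0]/q[2]+v['cx'],v['f']*q[1]/q[2]+v['cy']])
E
python3 - <<'E'
from h import *
for n in ['scene','side','wrist']:
    v=grab(n,n+'0.png');print(n,v['f'],v['cx'],v['cy'],v['C'].round(3).tolist())
print(ctrl.sense())
E
```

```text
scene 376.1966748926365 249.8714781654989 192.17233069149174 [[0.241, 0.548, -0.801, 1.465], [0.97, -0.139, 0.198, -0.229], [-0.003, -0.825, -0.565, 0.739], [0.0, 0.0, 0.0, 1.0]]
side 356.7859611821423 255.30749426489123 195.78978218457897 [[-0.942, -0.259, 0.216, 0.305], [-0.337, 0.735, -0.588, 0.702], [-0.006, -0.626, -0.78, 1.035], [0.0, 0.0, 0.0, 1.0]]
wrist 290.29840760688444 260.0989563529947 190.2005264127635 [[0.3, -0.913, -0.277, 0.229], [-0.954, -0.288, -0.085, -0.478], [-0.002, 0.289, -0.957, 0.374], [0.0, 0.0, 0.0, 1.0]]
{'clock': 0.15, 'qpos': array([-1.33629638e+00,  5.27240009e-02,  1.40147377e+00, -1.66616056e-05,
        1.68861040e+00, -7.03150251e-02]), 'joint_vel': array([ 0.000456  , -0.00165652, -0.00356122, -0.00077686,  0.00055698,
        0.00130475]), 'effort': array([ 3.73217908e-04, -3.81953251e+01, -3.60423052e+01, -9.27539440e-05,
        4.58169932e-03,  2.29143791e-05]), 'tool_pos': array([ 0.15751902, -0.50057733,  0.23065814]), 'eef_rot': array([ 8.06261230e-01, -5.91559346e-01, -4.68895004e-04, -3.86754196e-04]), 'contact_force': array([-0.01834381,  0.75980662, -0.88360312]), 'ft_torque': array([ 0.01591432, -0.00623038,  0.03928579]), 'grip_width': 0.999226943881517}
```

View pics/scene0.png

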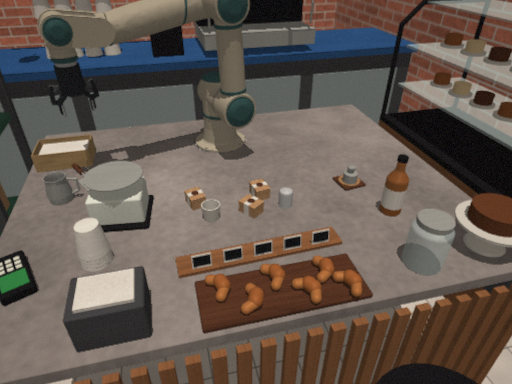

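View pics/side0.png

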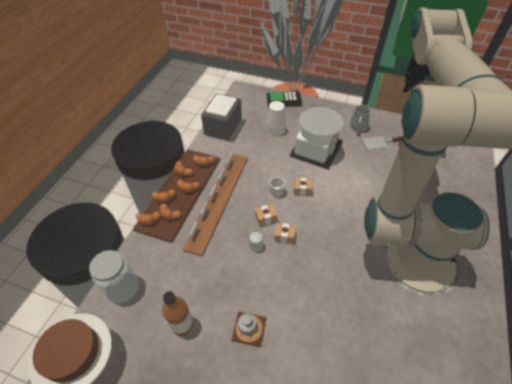

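View pics/wrist0.png

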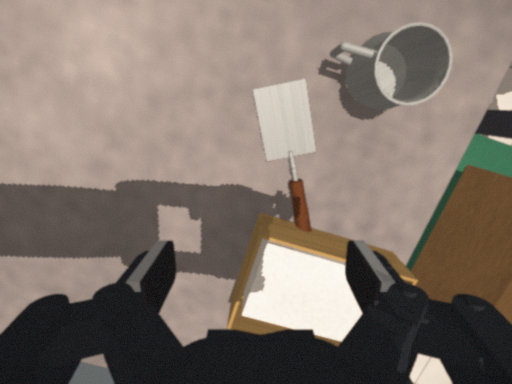

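The scene shows 3 boxes at scene pixels (195,198), (260,188), (251,206). The scale is at (118,195), on the robot's right, and the weight on its stand is at (349,178), on its left. The demitasse is at (211,211), the shaker at (286,198), and the rail runs (180,262) to (342,242). I'll zoom in to measure.

Run:
```python
from h import *
a=grab('scene');b=grab('side')
c=a['img'][150:280,75:375];cv2.imwrite('pics/sz.png',cv2.resize(c,None,fx=2.6,fy=2.6,interpolation=cv2.INTER_CUBIC))
c=b['img'][95:355,180:360];cv2.imwrite('pics/dz.png',cv2.resize(c,None,fx=2.3,fy=2.3,interpolation=cv2.INTER_CUBIC))
P=lambda v,p,z:onz(v,p,z).round(3)[:2]
print('stand',P(a,(349,182),.012),P(b,(249,329),.012))
print('weighttop',P(a,(350,170),.061),P(b,(249,318),.061))
print('pan',P(a,(114,176),.15),P(b,(320,122),.15))
for n,p,q in [('b1',(195,192),(303,182)),('b2',(260,183),(285,228)),('b3',(251,200),(266,211))]: print(n,P(a,p,.042),P(b,q,.042))
print('dem',P(a,(211,205),.052),P(b,(277,181),.052)); print('shk',P(a,(286,189),.065),P(b,(257,236),.065))
print('rail ends front', [P(a,p,.012) for p in [(178,260),(338,235)]])
```

```text
stand [0.459 0.382] [0.442 0.392]
weighttop [0.457 0.379] [0.446 0.379]
pan [ 0.449 -0.393] [ 0.439 -0.386]
b1 [ 0.432 -0.16 ] [ 0.436 -0.166]
b2 [0.432 0.061] [0.44 0.05]
b3 [0.521 0.007] [0.522 0.004]
dem [ 0.53  -0.122] [ 0.525 -0.131]
shk [0.521 0.123] [0.513 0.124]
rail ends front [array([ 0.702, -0.242]), array([0.713, 0.222])]
```

View pics/sz.png

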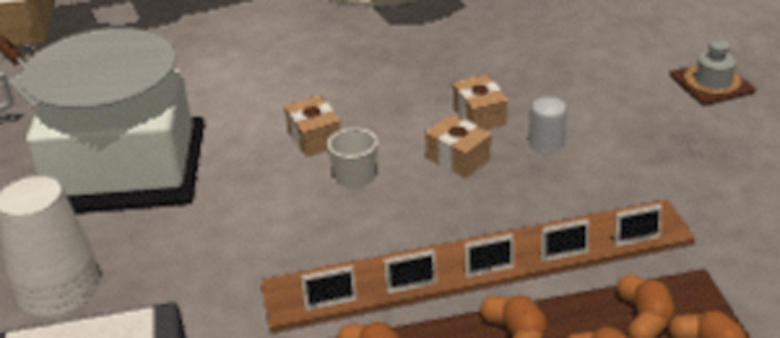

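View pics/dz.png

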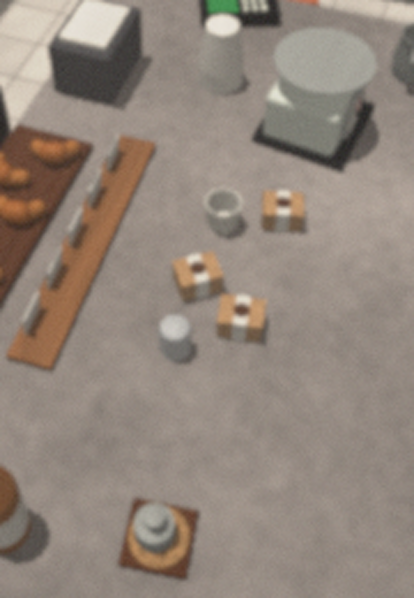

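Call:
apply_moves(motion="0 4 4 1 4; 0 8 8 2 8; 0 12 12 3 12; 0 16 16 4 16; 0 20 20 4 20; 0 23 25 4 24; 0 26 30 4 28; 0 28 35 4 32; 0 29 40.5 4 36; 0 29.5 46 4 40; 0 29.5 51.5 4 44; 0 29.5 57 4 48; 0 29.5 62.5 4 52; 0 29.5 68 4 56; 0 29.5 73 4 60; 0 29.5 78 3 64; 0 29.5 82 2 68; 0 29.5 85 1 72; 0 29.3 87.5 0 72.5; 0 29.2 88.6 0 72.5", force=40)

```text
clock: 2.75
tool_pos: [0.4489, 0.3859, 0.2299]
eef_rot: [1.0, 0.0, -0.001, 0.001]
contact_force: [0.7, -1.1, -0.3]
grip_width: 1.001
```

Run:
```python
from h import *
v=grab('wrist','w1.png');print(v['C'].round(3).tolist(),v['s']['tool_pos'])
a=grab('scene','s1.png')
```

```text
[[1.0, 0.001, -0.002, 0.45], [0.0, -0.957, -0.291, 0.461], [-0.002, 0.291, -0.957, 0.373], [0.0, 0.0, 0.0, 1.0]] [0.44892063 0.38593361 0.22990093]
```

View pics/w1.png

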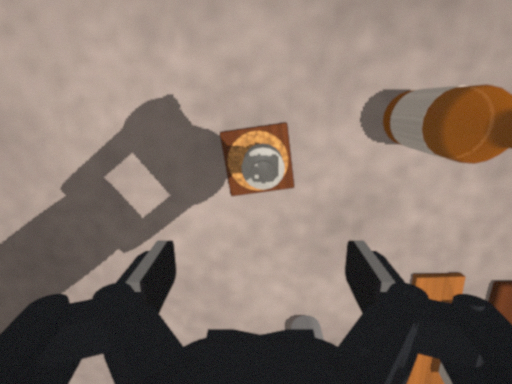

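View pics/s1.png

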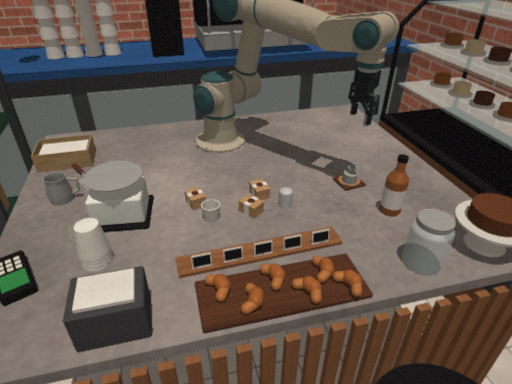

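The wrist image shows the stand centre near (257,159) and the weight at about (262,167). I'll measure both with masks.

Run:
```python
from h import *
v=grab('wrist');img=v['img']
cv2.imwrite('pics/w1z.png',cv2.resize(img[110:210,200:320],None,fx=5,fy=5,interpolation=cv2.INTER_CUBIC))
hsv=cv2.cvtColor(img,cv2.COLOR_BGR2HSV)
m=((hsv[...,1]>90)).astype(np.uint8)*255
m[:110]=0;m[210:]=0;m[:,:205]=0;m[:,310:]=0
cs,_=cv2.findContours(m,cv2.RETR_EXTERNAL,cv2.CHAIN_APPROX_NONE)
c=max(cs,key=cv2.contourArea);r=cv2.minAreaRect(c);print('stand rect',r)
# cork z .012, wood slightly lower
cor=[onz(v,p,.008)[:2] for p in cv2.boxPoints(r)];print(np.round(cor,4).tolist(),np.mean(cor,0),np.linalg.norm(cor[0]-cor[1]))
# weight grey inside
x,y,w,h=cv2.boundingRect(c)
g=((hsv[...,1]<70)).astype(np.uint8)*255
k=np.zeros_like(g);cv2.fillPoly(k,[np.int32(cv2.boxPoints(r))],255);k=cv2.erode(k,np.ones((5,5)));g&=k
cs,_=cv2.findContours(g,cv2.RETR_EXTERNAL,cv2.CHAIN_APPROX_NONE)
c=max(cs,key=cv2.contourArea);e=cv2.minEnclosingCircle(c);print('weight',e,cv2.contourArea(c),cv2.boundingRect(c))
print(onz(v,e[0],.034),onz(v,e[0],.012), 'rad@34',e[1]/v['f']*(v['C'][2,3]-.034)/.957)
```

```text
stand rect ((256.4249572753906, 159.282958984375), (65.25967407226562, 67.60163879394531), 82.23483276367188)
[[0.3986, 0.4258], [0.4816, 0.4369], [0.4953, 0.3539], [0.4069, 0.3413]] [0.44559724 0.38946282] 0.08368913166272864
weight ((262.0, 166.5), 22.610937118530273) 1418.0 (241, 145, 42, 45)
[0.45258591 0.38706287 0.034     ] [0.4527309  0.38231957 0.012     ] rad@34 0.027703834164547598
```

View pics/w1z.png

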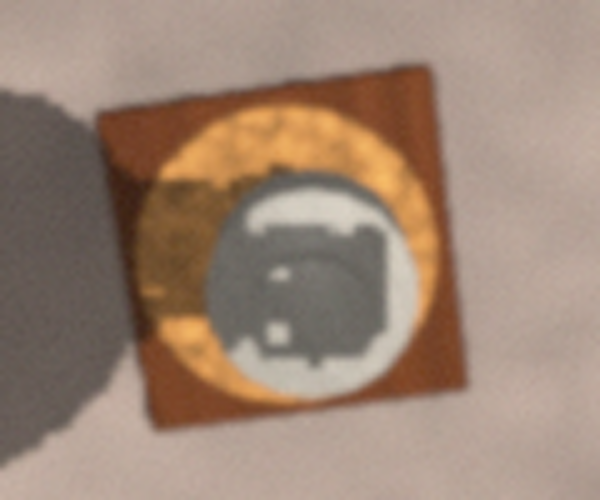

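Call:
apply_moves(motion="0 0.2 0.1 -4 0; 0 0.35 0.2 -8 0; 0 0.35 0.2 -12 0; 0 0.35 0.2 -15 0; 0 0.35 0.2 -18 0; 0 0.35 0.2 -20 0; 0 0.35 0.2 -21 0; 0 0.35 0.2 -21.4 0; 0 0.35 0.2 -21.4 0")

```text
clock: 4.03
tool_pos: [0.4535, 0.3874, 0.0181]
eef_rot: [1.0, -0.0, 0.001, -0.0]
contact_force: [0.2, -0.2, -0.8]
grip_width: 0.999
```

Run:
```python
from h import *
v=grab('wrist','w2.png')
b=grab('side');cv2.imwrite('pics/d2.png',cv2.resize(b['img'][220:384,150:350],None,fx=4,fy=4))
```

```text
(no output)
```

View pics/w2.png

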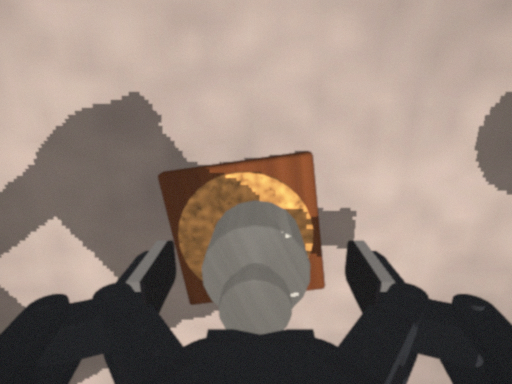

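View pics/d2.png

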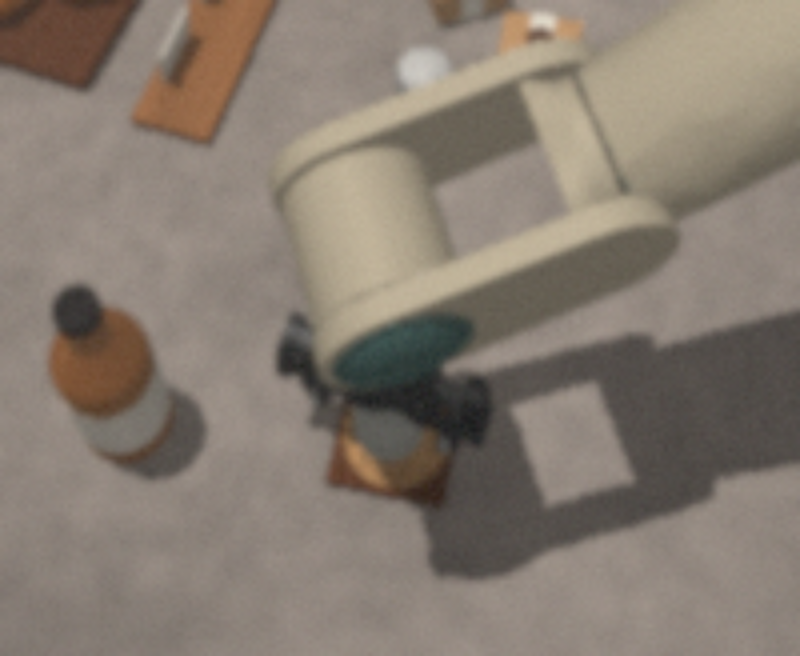

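The weight sits centred between the fingers. Closing now.

Call:
apply_moves(motion="0.3 0 0 0 0; 1 0 0 0 0; 1 0 0 0 0; 1 0 0 0 0; 1 0 0 0 0; 1 0 0 0 0; 1 0 0 1 0; 1 0 0 3 0", force=40)

```text
clock: 5.12
tool_pos: [0.4521, 0.3863, 0.0463]
eef_rot: [1.0, -0.0, -0.001, 0.001]
contact_force: [-0.1, 0.8, -3.8]
grip_width: 0.567
```

Run:
```python
from h import *
v=grab('wrist','w3.png')
s=v['s'];print(s['tool_pos'],s['contact_force'],s['grip_width'])
```

```text
[0.45212986 0.38631631 0.0463051 ] [-0.05103421  0.84301292 -3.7856815 ] 0.5666566733751909
```

View pics/w3.png

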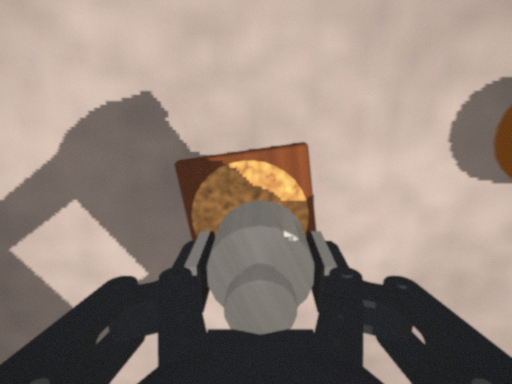

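Call:
apply_moves(motion="1 0 0 4 0; 1 0 0 9 0; 1 0 -2 14 0; 1 0 -6 18 0; 1 0 -11 22 0; 1 0 -16 25 0; 1 0 -21 26 0; 1 -0.5 -26 26 0; 1 -1 -31 26 0; 1 -1 -36 26 0; 1 -1 -41 26 0; 1 -1 -46 26 0; 1 -1 -51 26 0; 1 -1 -56 26 0; 1 -1 -60 26 0; 1 -1 -64 26 0; 1 -1 -67.5 26 0; 1 -1 -70 26 0; 1 -1 -71 26 0; 1 -1 -71.5 26 0")

```text
clock: 7.68
tool_pos: [0.4431, -0.3278, 0.3076]
eef_rot: [1.0, -0.0, 0.0, -0.0]
contact_force: [-1.0, 0.6, -5.3]
grip_width: 0.561
```

Call:
apply_moves(motion="1 0 0 0 0; 1 0 0 0 0; 1 0 0 0 0")

```text
clock: 8.05
tool_pos: [0.4432, -0.3273, 0.3075]
eef_rot: [1.0, 0.0, 0.0, 0.0]
contact_force: [-0.7, -0.0, -5.5]
grip_width: 0.567
```

Run:
```python
from h import *
v=grab('wrist','w4.png');print(v['C'].round(3).tolist(),v['s']['tool_pos'],v['s']['grip_width'])
```

```text
[[1.0, -0.0, 0.0, 0.444], [0.0, -0.957, -0.29, -0.253], [0.0, 0.29, -0.957, 0.451], [0.0, 0.0, 0.0, 1.0]] [ 0.44322209 -0.32731011  0.3075219 ] 0.5667449871921924
```

View pics/w4.png

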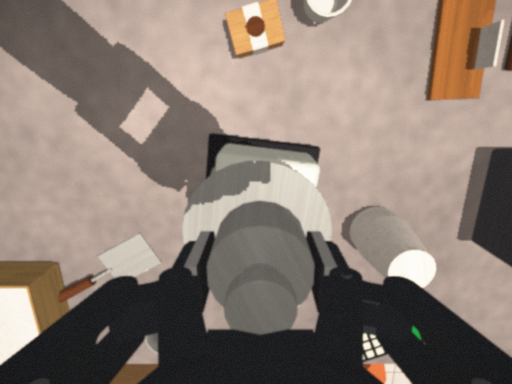

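Run:
```python
from h import *
from scipy.optimize import least_squares
v=grab('wrist');img=v['img']
cv2.imwrite('pics/w4z.png',cv2.resize(img[125:285,165:350],None,fx=4,fy=4,interpolation=cv2.INTER_CUBIC))
```

```text
(no output)
```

View pics/w4z.png

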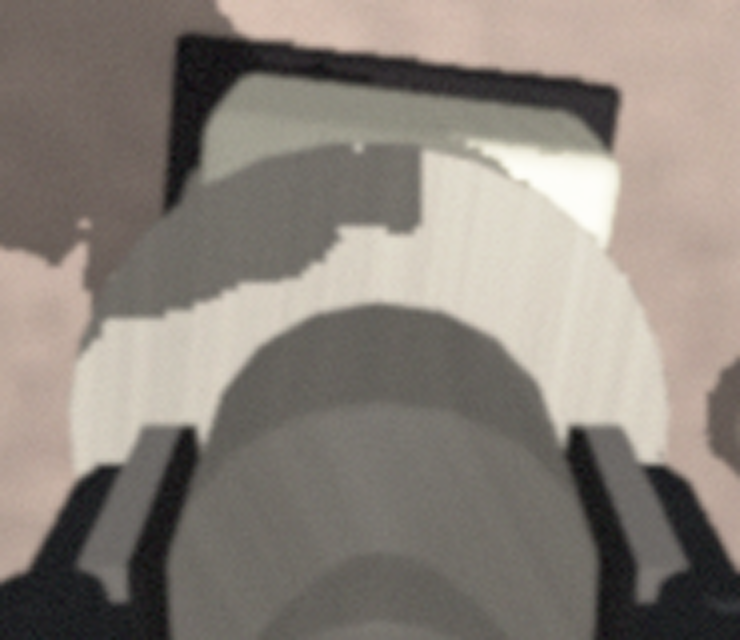

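```bash
cat > fit.py <<'E'
from h import *
from scipy.optimize import least_squares
def circ(P,r=None):
    P=np.array(P)[:,:2]
    if r: 
        s=least_squares(lambda p:np.hypot(*(P-p).T)-r,P.mean(0)-[0,.05]);return s.x,r,np.abs(s.fun).max()
    s=least_squares(lambda p:np.hypot(*(P-p[:2]).T)-p[2],[*P.mean(0),.05]);return s.x[:2],s.x[2],np.abs(s.fun).max()
E
python3 - <<'E'
from fit import *
v=grab('wrist')
z=[(100,315),(85,345),(72,400),(74,440),(380,143),(300,150),(430,148),(520,180),(600,240),(640,300),(662,370),(668,420)]
cv=lambda p:(165+(p[0]+.5)/4-.5,125+(p[1]+.5)/4-.5)
P=[onz(v,cv(p),.149) for p in z]
print(circ(P),circ(P,.085))
t=v['s']['tool_pos'];zb=t[2]-.0045
p=onz(v,cv((385,303)),zb);print(p, 'weight centre rel tcp',p[1]-.025-t[1], t)
for q in[(168,540),(598,540)]: print(onz(v,cv(q),zb+.034)-t)
E
```

```text
(array([ 0.44111199, -0.39528267]), np.float64(0.08410698781006828), np.float64(0.0012831192898032917)) (array([ 0.44121734, -0.39646592]), 0.085, np.float64(0.001557979304430565))
[ 0.44453524 -0.30309605  0.3029586 ] weight centre rel tcp -0.0005858470017895967 [ 0.44316996 -0.32751021  0.3074586 ]
[-0.022619    0.00846583  0.0295    ]
[0.02473412 0.00844453 0.0295    ]
```

Call:
apply_moves(motion="1 0 -2 0 0; 1 -0.1 -4.5 0 0; 1 -0.2 -6.3 0 0; 1 -0.2 -6.9 -2 0; 1 -0.2 -6.9 -5 0; 1 -0.2 -6.9 -8 0; 1 -0.2 -6.9 -11 0; 1 -0.2 -6.9 -13 0; 1 -0.2 -6.9 -14 0; 1 -0.2 -6.9 -14.5 0; 1 -0.2 -6.9 -14.5 0; 1 -0.2 -6.9 -14.5 0")

```text
clock: 9.7
tool_pos: [0.4414, -0.3971, 0.1634]
eef_rot: [1.0, -0.0, 0.001, 0.001]
contact_force: [0.1, -0.5, -5.5]
grip_width: 0.563
```

Call:
apply_moves(motion="1 0 0 -0.2 0; 1 0 0 -0.4 0; 1 0 0 -0.6 0; 1 0 0 -0.6 0; 1 0 0 -0.6 0")

```text
clock: 10.32
tool_pos: [0.4411, -0.3968, 0.1564]
eef_rot: [1.0, -0.0, 0.0, 0.0]
contact_force: [-0.8, 1.4, -4.9]
grip_width: 0.564
```

Run:
```python
from h import *
v=grab('wrist','w5.png')
print(v['s']['tool_pos'],v['s']['contact_force'])
```

```text
[ 0.4411099  -0.39682777  0.15637287] [-0.75309935  1.39497989 -4.91529028]
```

View pics/w5.png

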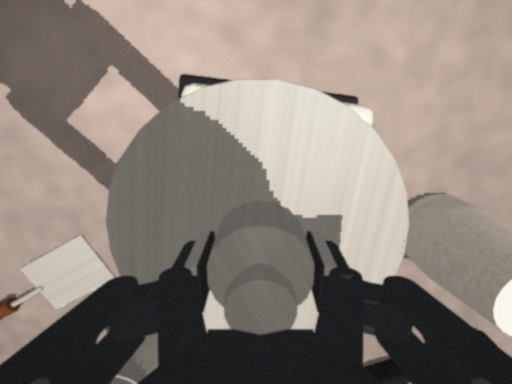

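Run:
```python
from fit import *
v=grab('wrist');img=v['img']
P=[(107,215),(409,215),(258,80),(122,150),(172,103),(345,103),(395,155),(113,250)]
P=[onz(v,p,.149) for p in P]
print(circ(P),circ(P,.085),v['s']['tool_pos'])
```

```text
(array([ 0.44100558, -0.39562601]), np.float64(0.08503479989740145), np.float64(0.0014927073744806646)) (array([ 0.44099771, -0.39558131]), 0.085, np.float64(0.001495301324049736)) [ 0.4411038  -0.39682408  0.15637035]
```

Call:
apply_moves(motion="1 0 0 -0.1 0; 1 0 0 -0.2 0; 1 0 0 -0.3 0; 1 0 0 -0.4 0; 1 0 0 -0.5 0; 1 0 0 -0.6 0; 1 0 0 -0.6 0")

```text
clock: 11.3
tool_pos: [0.4411, -0.3969, 0.1505]
eef_rot: [1.0, -0.0, 0.0, 0.0]
contact_force: [1.0, 0.0, -2.3]
grip_width: 0.563
```

Call:
apply_moves(motion="1 0 0 -0.1 0; 1 0 0 -0.2 0; 1 0 0 -0.3 0; 1 0 0 -0.4 0; 1 0 0 -0.4 0; 1 0 0 -0.4 0")

```text
clock: 12.05
tool_pos: [0.4412, -0.3969, 0.1465]
eef_rot: [1.0, -0.0, 0.0, 0.0]
contact_force: [0.4, -0.4, -0.3]
grip_width: 0.565
```

Call:
apply_moves(motion="0.4 0 0 0 0; 0.35 0 0 0 0; 0.2 0 0 0 0; 0 0 0 0.1 0; 0 0 0 0.3 0; 0 0 0 0.3 0; 0 0 0 0.3 0; 0 0 0 0.3 0; 0 0 0 0.3 0; 0 0 0 0.3 0; 0 0 0 0.3 0")

```text
clock: 13.42
tool_pos: [0.4411, -0.3968, 0.1493]
eef_rot: [1.0, -0.0, 0.0, 0.0]
contact_force: [0.8, 0.8, 0.7]
grip_width: 1.001
```

Run:
```python
from h import *
v=grab('wrist','w6.png')
print(v['s']['tool_pos'],v['s']['contact_force'])
```

```text
[ 0.44108409 -0.39681484  0.14932142] [0.8217686  0.7940086  0.67219931]
```

View pics/w6.png

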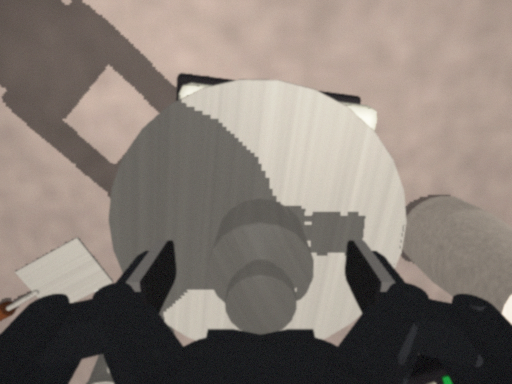

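Call:
apply_moves(motion="0 0 0 0 0; 0 0 0 0 0; 0 0 0 0 0; 0 0 0 0 0; 0 0 0 0 0; 0.3 0.1 0 -0.3 0; 1 0.1 0 -0.3 0; 1 0.1 0 -0.3 0; 1 0.1 0 -0.3 0; 1 0.1 0 -0.3 0; 1 0.1 0 -0.3 0; 1 0.1 0 0.2 0; 1 0.1 0 1 0; 1 0.1 0 2 0; 1 0.1 0 4 0; 1 0.1 0 7 0; 1 0.1 0 11 0; 1 0.1 0 15 0; 1 0.1 0 15 0")

```text
clock: 15.85
tool_pos: [0.4428, -0.3975, 0.3036]
eef_rot: [1.0, -0.0, 0.003, 0.003]
contact_force: [0.3, -0.3, -4.1]
grip_width: 0.568
```

Run:
```python
from h import *
v=grab('wrist','w7.png')
print(v['s']['tool_pos'],v['s']['contact_force'],v['s']['grip_width'])
```

```text
[ 0.44281472 -0.3974829   0.30355847] [ 0.26394679 -0.28411285 -4.12784848] 0.567602022071826
```

View pics/w7.png

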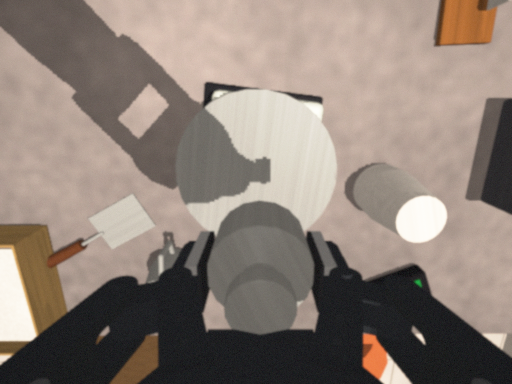

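Call:
apply_moves(motion="1 0 3 0 0; 1 0 7 0 0; 1 0 12 0 0; 1 0 17.5 0 0; 1 0 23 0 0; 1 0 28.5 0 0; 1 0 34 0 0; 1 0 39.5 0 0; 1 0 45 0 0; 1 0 50.5 0 0; 1 0 56 0 0; 1 0.3 61 0 0; 1 0.3 66 -2 0; 1 0.3 70.5 -6 0; 1 0.3 74 -11 0; 1 0.3 76.5 -16 0; 1 0.3 78.2 -20 0; 1 0.3 78.6 -23 0; 1 0.3 78.6 -25 0; 1 0.3 78.6 -26 0")

```text
clock: 18.4
tool_pos: [0.4442, 0.3882, 0.037]
eef_rot: [1.0, -0.0, -0.001, 0.001]
contact_force: [0.4, 0.2, -3.9]
grip_width: 0.561
```

Call:
apply_moves(motion="1 0 0 0 0; 1 0 0 0 0; 1 0 0 0 0")

```text
clock: 18.77
tool_pos: [0.4457, 0.3895, 0.0406]
eef_rot: [1.0, -0.0, 0.001, -0.001]
contact_force: [0.7, 0.0, -4.6]
grip_width: 0.568
```

Run:
```python
from h import *
v=grab('wrist','w8.png')
print(v['s']['tool_pos'],v['s']['contact_force'],v['s']['grip_width'])
```

```text
[0.44568202 0.38951754 0.04063977] [ 0.66761352  0.03730648 -4.62263747] 0.5675924892733561
```

View pics/w8.png

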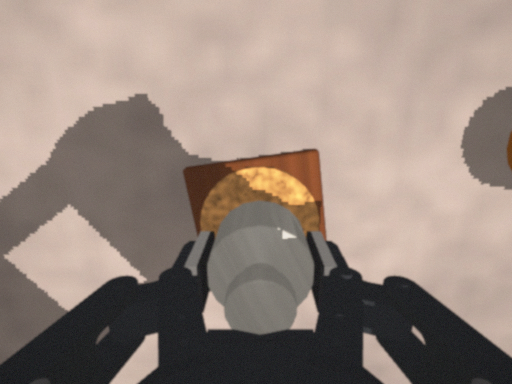

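Call:
apply_moves(motion="1 0 0 -0.6 0; 1 0 0 -1.2 0; 1 0 0 -1.6 0; 1 0 0 -1.8 0; 1 0 0 -1.9 0; 1 0 0 -2.0 0; 1 0 0 -2.0 0; 1 0 0 -2.0 0")

```text
clock: 19.82
tool_pos: [0.4451, 0.3892, 0.0195]
eef_rot: [1.0, -0.0, 0.0, -0.0]
contact_force: [0.1, -1.3, -5.1]
grip_width: 0.569
```

Call:
apply_moves(motion="1 0 0 -0.1 0; 1 0 0 -0.2 0; 1 0 0 -0.2 0; 1 0 0 -0.2 0")

```text
clock: 20.32
tool_pos: [0.4452, 0.3893, 0.0185]
eef_rot: [1.0, -0.0, 0.0, -0.0]
contact_force: [-3.3, -2.5, 5.6]
grip_width: 0.57
```

Contact made. Releasing.

Call:
apply_moves(motion="0.4 0 0 0.05 0; 0.35 0 0 0.05 0; 0.2 0 0 0.05 0; 0 0 0 0.3 0; 0 0 0 0.5 0; 0 0 0 1 0; 0 0 0 3 0; 0 0 0 6 0; 0 0 0 10 0; 0 0 0 14 0; 0 0 0 18 0; 0 0 -2 20 0; 0 0 -2 20 0; 0 0 -2 20 0")

```text
clock: 22.08
tool_pos: [0.4448, 0.3693, 0.2167]
eef_rot: [1.0, -0.0, -0.0, 0.0]
contact_force: [0.1, 0.7, -0.6]
grip_width: 1.003
```

Run:
```python
from h import *
v=grab('wrist','w9.png');a=grab('scene');cv2.imwrite('pics/s9.png',cv2.resize(a['img'][150:280,75:375],None,fx=2.6,fy=2.6,interpolation=cv2.INTER_CUBIC))
print(v['s']['tool_pos'],v['s']['contact_force'],v['s']['grip_width'])
```

```text
[0.44476561 0.3693124  0.21670558] [ 0.13199961  0.71561277 -0.61881507] 1.0027278978637697
```

View pics/w9.png

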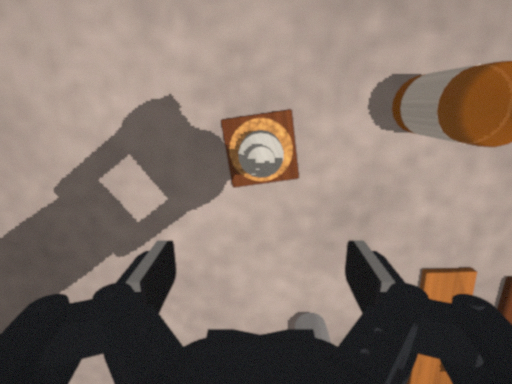

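View pics/s9.png

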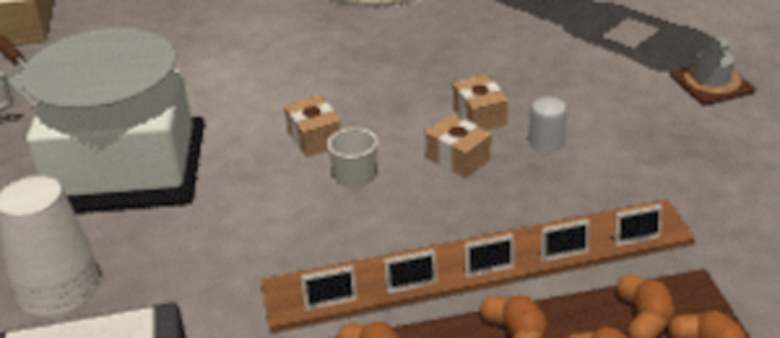

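Call:
apply_moves(motion="0 0 -3 2 0; 0 1 -8 5 0; 0 2 -13 8 0; 0 3 -18 11 0; 0 4 -23 11 0; 0 5 -28 11 0; 0 5.5 -33 11 0; 0 5.5 -37 11 0; 0 5.5 -39 11 0; 0 5.5 -39 11 0; 0 5.5 -39 11 0; 0 5.5 -39 11 0")

```text
clock: 23.68
tool_pos: [0.5001, -0.0199, 0.3271]
eef_rot: [1.0, 0.0, -0.0, -0.0]
contact_force: [-0.6, -0.2, -0.7]
grip_width: 1.001
```

Run:
```python
from h import *
v=grab('wrist','w10.png')
print(v['s']['tool_pos'],v['s']['contact_force'],v['s']['grip_width'])
```

```text
[ 0.50013987 -0.01986981  0.32712756] [-0.64411912 -0.2204085  -0.71530292] 1.0014457940278587
```

View pics/w10.png

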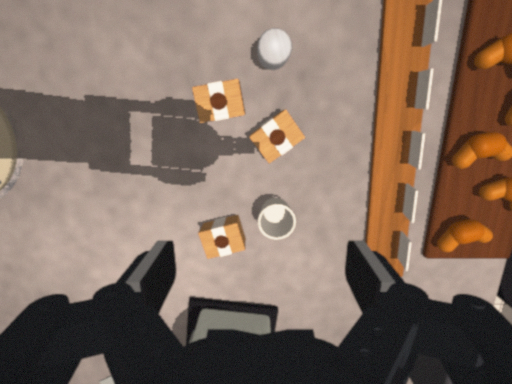

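Run:
```python
from h import *
v=grab('wrist');img=v['img']
cv2.imwrite('pics/w10a.png',cv2.resize(img[60:270,180:310],None,fx=2.8,fy=2.8,interpolation=cv2.INTER_CUBIC))
cv2.imwrite('pics/w10b.png',cv2.resize(img[0:290,350:450],None,fx=2.0,fy=2.0,interpolation=cv2.INTER_CUBIC))
hsv=cv2.cvtColor(img,cv2.COLOR_BGR2HSV)
for p in [(218,101),(277,137),(221.5,241)]: print('seal',onz(v,p,.042).round(4))
m=((hsv[...,1]>110)&(hsv[...,0]<25)).astype(np.uint8)*255
pts=[]
for y in range(5,260,3):
    xs=np.where(m[y,340:420]>0)[0]
    if len(xs): pts.append(onz(v,(340+xs[0]-.5,y),.012)[:2])
pts=np.array(pts)
l=cv2.fitLine(pts.astype(np.float32),cv2.DIST_HUBER,0,1e-4,1e-4).ravel();print('rail',l,'yaw deg',np.degrees(np.arctan2(-l[0]/l[1],1)),'x at y=0',l[2]-l[0]/l[1]*l[3])
r=pts-(l[2:]);print('resid',np.abs(r@[-l[1],l[0]]).max(),pts[0],pts[-1])
for (x,y,w,h) in [(180,70,75,60),(240,100,75,75),(185,205,75,70)]:
    k=((hsv[...,1]>110)).astype(np.uint8)*255; k2=np.zeros_like(k);k2[y:y+h,x:x+w]=k[y:y+h,x:x+w]
    k2=cv2.morphologyEx(k2,cv2.MORPH_CLOSE,np.ones((15,15)))
    c=max(cv2.findContours(k2,cv2.RETR_EXTERNAL,cv2.CHAIN_APPROX_NONE)[0],key=cv2.contourArea)
    W=np.array([onz(v,p[0],.042)[:2] for p in c],np.float32)
    R_=cv2.minAreaRect(W);print(R_)
```

```text
seal [0.4416 0.0567 0.042 ]
seal [0.5257 0.0065 0.042 ]
seal [ 0.4383 -0.1611  0.042 ]
rail [ 0.03863442 -0.9992534   0.67634755  0.02569041] yaw deg 2.21414 x at y=0 0.6773408
resid 0.03448473025598008 [0.67009096 0.18384111] [ 0.7198654  -0.20727877]
((0.44224900007247925, 0.05700018256902695), (0.06597106158733368, 0.04929042235016823), 9.659368515014648)
((0.5246247053146362, 0.0072703249752521515), (0.06601005792617798, 0.05090739578008652), 36.69068908691406)
((0.4391178786754608, -0.1538611650466919), (0.07000161707401276, 0.06139691546559334), 14.960004806518555)
```

View pics/w10a.png

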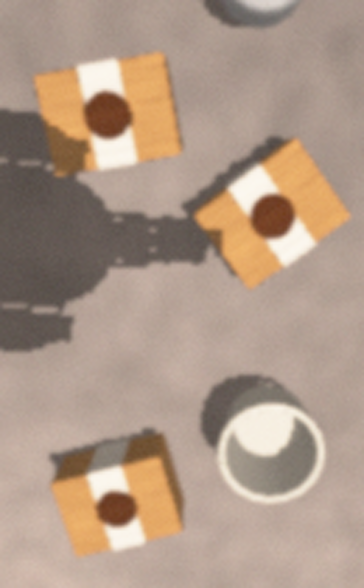

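View pics/w10b.png

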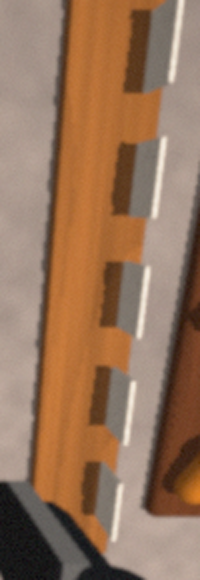

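Run:
```python
from h import *
v=grab('wrist');img=v['img']
hsv=cv2.cvtColor(img,cv2.COLOR_BGR2HSV)
m=((hsv[...,1]>110)&(hsv[...,0]<25)).astype(np.uint8)*255
pts=[]
for y in range(3,232,2):
    xs=np.where(m[y,360:420]>0)[0]
    pts.append(onz(v,(360+xs[0]-.5,y),.012)[:2])
pts=np.array(pts)
l=cv2.fitLine(pts.astype(np.float32),cv2.DIST_HUBER,0,1e-4,1e-4).ravel()
if l[1]<0:l[:2]*=-1
n=np.array([l[1],-l[0]]);o=l[2:]
print('yaw',np.degrees(np.arctan2(-l[0],l[1])),'resid',np.abs((pts-o)@n).max(),'x at y=0',o[0]-l[0]/l[1]*o[1])
ts=[]
for i,p in zip([2,3,4,5],[(429.7,89),(421.7,150.5),(414.8,206),(408.9,255.5)]):
    w=onz(v,p,.053)[:2]; t=(w-o)@l[:2]; print(i,w.round(4),'behind edge',((w-o)@n).round(4),t.round(4),(t+85e-3*(i-3)).round(4)); ts.append(t+85e-3*(i-3))
t3=np.mean(ts)
for i in range(1,6):
    print('place',i,(o+l[:2]*(t3-.085*(i-3))-n*.033).round(4))
```

```text
yaw 2.1266656 resid 0.0011095709033566406 x at y=0 0.6771404
2 [0.7314 0.0723] behind edge 0.0569 0.0432 -0.0418
3 [ 0.7341 -0.0116] behind edge 0.0565 -0.0407 -0.0407
4 [ 0.7373 -0.0966] behind edge 0.0566 -0.1258 -0.0408
5 [ 0.7409 -0.1813] behind edge 0.057 -0.2106 -0.0406
place 1 [0.6384 0.1547]
place 2 [0.6415 0.0698]
place 3 [ 0.6447 -0.0152]
place 4 [ 0.6478 -0.1001]
place 5 [ 0.651 -0.185]
```

Call:
apply_moves(motion="0 -1 -2 -2 -9; 0 -2 -5 -5 -18; 0 -3 -8 -8 -27; 0 -4 -11 -11 -36; 0 -5 -13 -13 -45; 0 -6 -14 -15 -54; 0 -6.2 -14.1 -16 -63; 0 -6.2 -14.1 -17 -70; 0 -6.2 -14.1 -17.5 -75.5; 0 -6.2 -14.1 -17.5 -75.5; 0 -6.2 -14.1 -17.5 -75.5; 0 -6.2 -14.1 -17.5 -75.5")

```text
clock: 25.32
tool_pos: [0.4383, -0.1618, 0.1527]
eef_rot: [0.791, -0.612, 0.0, -0.0]
contact_force: [-0.2, -0.8, 1.2]
grip_width: 1.003
```

Run:
```python
from h import *
v=grab('wrist','w11.png')
print(v['s']['tool_pos'],v['s']['eef_rot'],v['s']['grip_width'])
print(proj(v,v['s']['tool_pos']), onz(v,(260,190),.042))
```

```text
[ 0.43826368 -0.16181401  0.152708  ] [ 7.90845107e-01 -6.12016247e-01  3.57590230e-04 -4.96335491e-05] 1.003487215840718
[261.38266852 245.67398155] [ 0.43655204 -0.16148357  0.042     ]
```

View pics/w11.png

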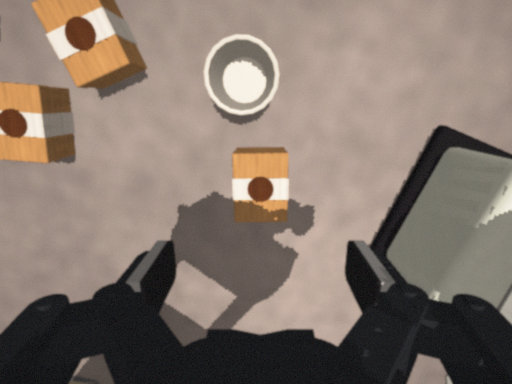

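The box is square to the jaws, with its seal at (260,189), which is directly under the tool. Descending and gripping.

Call:
apply_moves(motion="0 -0.1 0 -3 0; 0 -0.1 0 -7 0; 0 -0.1 0 -10 0; 0 -0.1 0 -12.5 0; 0 -0.1 0 -13.8 0; 0 -0.1 0 -14.2 0; 0 -0.1 0 -14.2 0; 0.3 -0.1 0 -14.2 0; 1 -0.1 0 -14.2 0; 1 -0.1 0 -14.2 0; 1 -0.1 0 -14.2 0; 1 -0.1 0 -14.2 0; 1 -0.1 0 -14.2 0; 1 -0.1 0 -13 0; 1 -0.1 0 -10 0; 1 -0.1 0 -5 0; 1 -0.1 0 0 0; 1 -0.1 0 5 0; 1 -0.1 0 10 0; 1 -0.1 0 10 0", force=35)

```text
clock: 27.88
tool_pos: [0.4382, -0.1623, 0.2571]
eef_rot: [0.791, -0.612, 0.004, -0.001]
contact_force: [-0.5, -0.0, -1.9]
grip_width: 0.576
```

Run:
```python
from h import *
v=grab('wrist','w12.png')
print(v['s']['tool_pos'],v['s']['contact_force'],v['s']['grip_width'])
```

```text
[ 0.43816553 -0.16225836  0.25706564] [-0.52285038 -0.03026694 -1.94999378] 0.5759536784752888
```

View pics/w12.png

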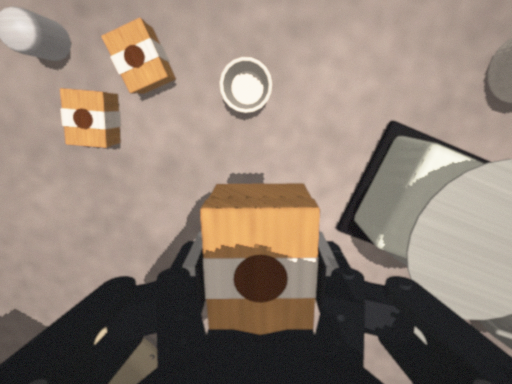

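Run:
```python
from h import *
v=grab('wrist');t=v['s']['tool_pos'];p=onz(v,(260.5,278),t[2]+.0315);print(p,p-t)
```

```text
[ 0.437788   -0.16119912  0.28545228] [0.00042432 0.00071266 0.0315    ]
```

Call:
apply_moves(motion="1 0.1 -3 0 0; 1 0.1 -7 0 0; 1 0.2 -11 0 0; 1 0.3 -15 0 0; 1 0.3 -18.5 0 0; 1 0.3 -21.5 0 0; 1 0.3 -23 0 0; 1 0.3 -23.4 -1.5 0; 1 0.3 -23.4 -4 0; 1 0.3 -23.4 -6 0; 1 0.3 -23.4 -7.5 0; 1 0.3 -23.4 -8.3 0; 1 0.3 -23.4 -8.3 0; 1 0.3 -23.4 -8.3 0; 1 0.3 -23.4 -8.3 0")

```text
clock: 29.85
tool_pos: [0.4403, -0.3961, 0.1702]
eef_rot: [0.79, -0.612, 0.001, 0.0]
contact_force: [0.0, 0.9, -2.1]
grip_width: 0.583
```

Run:
```python
from h import *
v=grab('wrist','w13.png')
print(v['s']['tool_pos'],v['s']['contact_force'],v['s']['grip_width'])
```

```text
[ 0.44032645 -0.39606373  0.17017364] [ 0.02388341  0.8780517  -2.07230354] 0.58303084875369
```

View pics/w13.png

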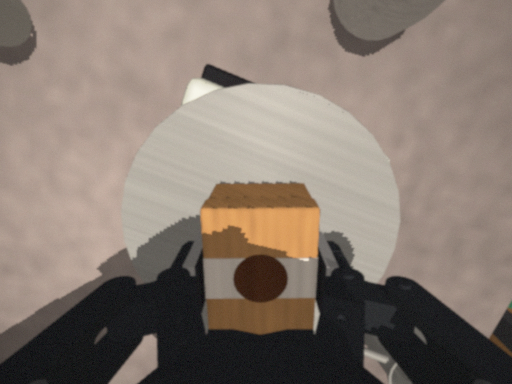

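Centred on the pan. I'll lower in 1 mm steps until it takes the weight.

Call:
apply_moves(motion="1 0 0 -0.2 0; 1 0 0 -0.4 0; 1 0 0 -0.6 0; 1 0 0 -0.8 0; 1 0 0 -0.9 0; 1 0 0 -1.0 0; 1 0 0 -1.1 0; 1 0 0 -1.2 0; 1 0 0 -1.2 0; 1 0 0 -1.2 0")

```text
clock: 31.15
tool_pos: [0.4401, -0.3958, 0.1575]
eef_rot: [0.79, -0.612, 0.0, 0.0]
contact_force: [-1.1, 0.2, -0.4]
grip_width: 0.577
```

Call:
apply_moves(motion="0.4 0 0 -0.05 0; 0.35 0 0 -0.05 0; 0.2 0 0 -0.05 0; 0 0 0 0.1 0; 0 0 0 0.1 0; 0 0 0 0.1 0; 0 0 0 0.1 0; 0 0 0 0.1 0; 0 0 0 0.1 0; 0 0 0 0.1 0; 0 0 0 0.1 0; 0 0 0 0.1 0; 0 0 0 0.1 0; 0 0 0 0.1 0; 0 0 0 0.1 0")

```text
clock: 33.02
tool_pos: [0.4401, -0.3958, 0.1583]
eef_rot: [0.79, -0.612, 0.0, 0.0]
contact_force: [-0.4, 0.9, 0.1]
grip_width: 0.996
```

Run:
```python
from h import *
v=grab('wrist','w14.png')
print(v['s']['tool_pos'],v['s']['contact_force'],v['s']['grip_width'])
```

```text
[ 0.4400913  -0.39580294  0.15832143] [-0.35367027  0.90027279  0.05477274] 0.9959864398971155
```

View pics/w14.png

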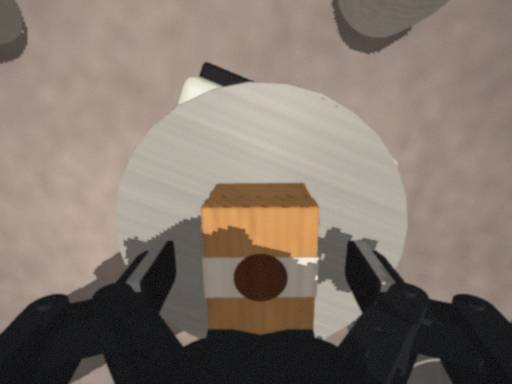

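Call:
apply_moves(motion="0.3 0 0 -0.1 0; 1 0 0 -0.1 0; 1 0 0 -0.1 0; 1 0 0 -0.1 0; 1 0 0 -0.1 0; 1 0 0 -0.1 0; 1 0 0 1 0; 1 0 0 3 0; 1 0 0 6 0; 1 0 1 9 0; 1 2 4 9 0; 1 4 8 9 0; 1 6.5 12.5 9 -2; 1 9 17 9 -4; 1 11 21.5 9 -6; 1 13 26 9 -8; 1 15 30 9 -10; 1 17 34 9 -12.4; 1 19 37 9 -12.4; 1 19.5 38.1 9 -12.4")

```text
clock: 35.58
tool_pos: [0.6356, -0.013, 0.2483]
eef_rot: [0.72, -0.693, -0.0, 0.0]
contact_force: [0.5, -0.3, -1.2]
grip_width: 0.583
```

Call:
apply_moves(motion="1 0 0 -3 0; 1 0 0 -6 0; 1 0 0 -6 0; 1 0 0 -6 0; 1 0 0 -6 0")

```text
clock: 36.2
tool_pos: [0.6357, -0.0151, 0.1906]
eef_rot: [0.72, -0.694, 0.001, -0.001]
contact_force: [-0.7, -0.1, -1.8]
grip_width: 0.575
```

Run:
```python
from h import *
v=grab('wrist','w15.png')
print(v['s']['tool_pos'],v['s']['contact_force'],v['s']['grip_width'],np.degrees(2*np.arctan2(*v['s']['eef_rot'][[1,0]])))
```

```text
[ 0.63571943 -0.01512322  0.19056646] [-0.68464963 -0.06222978 -1.80100868] 0.5747014615473678 -87.9553526107042
```

View pics/w15.png

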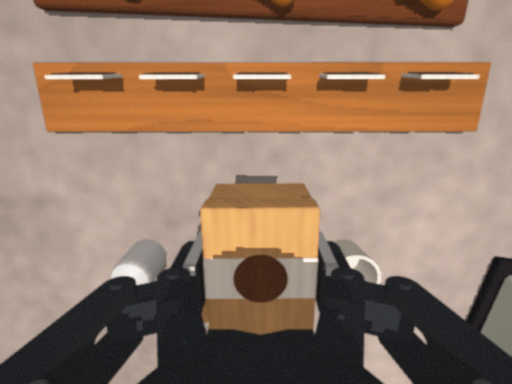

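Run:
```python
from h import *
v=grab('wrist');img=v['img'];t=v['s']['tool_pos']
hsv=cv2.cvtColor(img,cv2.COLOR_BGR2HSV)
m=((hsv[...,1]>110)&(hsv[...,0]<25)).astype(np.uint8)
pts=[]
for x in list(range(60,455,4)):
    ys=np.where(m[100:160,x]>0)[0]
    if len(ys): pts.append(onz(v,(x,100+ys[-1]+.5),.012)[:2])
pts=np.array(pts)
l=cv2.fitLine(pts.astype(np.float32),cv2.DIST_HUBER,0,1e-4,1e-4).ravel()
if l[1]<0:l[:2]*=-1
n=np.array([l[1],-l[0]]);o=l[2:]
print('yaw',np.degrees(np.arctan2(-l[0],l[1])),'resid',np.abs((pts-o)@n).max())
w=((hsv[...,1]<40)&(hsv[...,2]>200)).astype(np.uint8);w[:68]=0;w[86:]=0
cs=[c for c in cv2.findContours(w,cv2.RETR_EXTERNAL,cv2.CHAIN_APPROX_NONE)[0] if cv2.contourArea(c)>40]
cs.sort(key=lambda c:cv2.boundingRect(c)[0]);ts=[]
for i,c in enumerate(cs,1):
    x,y,ww,h=cv2.boundingRect(c);q=onz(v,(x+ww/2-.5,y+h/2-.5),.053)[:2];tt=(q-o)@l[:2]+.085*(i-3);ts.append(tt);print(i,(x,y,ww,h),((q-o)@n).round(4),tt.round(4))
t3=np.median(ts)
for i in range(1,6): print('place',i,(o+l[:2]*(t3-.085*(i-3))-n*.033).round(4))
p=onz(v,(260.5,278),t[2]+.0315);print('seal-tcp',p-t,t)
```

```text
yaw 2.0435898 resid 0.001071872196915636
1 (46, 75, 57, 4) 0.0526 -0.0287
2 (140, 75, 57, 4) 0.0526 -0.0286
3 (234, 75, 56, 3) 0.053 -0.0279
4 (327, 75, 58, 3) 0.053 -0.0277
5 (422, 74, 57, 4) 0.0535 -0.0279
place 1 [0.6414 0.1549]
place 2 [0.6445 0.0699]
place 3 [ 0.6475 -0.015 ]
place 4 [ 0.6505 -0.1   ]
place 5 [ 0.6536 -0.1849]
seal-tcp [0.00037277 0.00078132 0.0315    ] [ 0.63561296 -0.01506061  0.19018545]
```

Call:
apply_moves(motion="1 0.1 -0.05 -4 0; 1 0.1 -0.05 -8 0; 1 0.1 -0.05 -11 0; 1 0.1 -0.05 -14 0; 1 0.1 -0.05 -16 0; 1 0.1 -0.05 -17 0; 1 0.1 -0.05 -17.4 0; 1 0.1 -0.05 -17.6 0; 1 0.1 -0.05 -17.6 0; 1 0.1 -0.05 -17.6 0")

```text
clock: 37.55
tool_pos: [0.6364, -0.0153, 0.013]
eef_rot: [0.72, -0.694, 0.0, -0.0]
contact_force: [-0.5, -0.1, -1.7]
grip_width: 0.58
```

Call:
apply_moves(motion="1 0 0 -0.1 0; 1 0.2 0 -0.2 0; 1 0.4 0 -0.2 0; 1 0.6 0 -0.2 0; 1 0.6 0 -0.2 0; 1 0.6 0 -0.2 0")

```text
clock: 38.3
tool_pos: [0.6425, -0.0154, 0.011]
eef_rot: [0.72, -0.694, 0.0, -0.0]
contact_force: [-2.2, -0.1, 5.4]
grip_width: 0.582
```

Call:
apply_moves(motion="1 0.1 0 0.05 0; 1 0.2 0 0.05 0; 1 0.3 0 0.05 0; 1 0.3 0 0.05 0; 1 0.3 0 0.05 0")

```text
clock: 38.92
tool_pos: [0.6453, -0.0153, 0.011]
eef_rot: [0.72, -0.694, 0.0, -0.0]
contact_force: [-3.1, -0.0, 4.1]
grip_width: 0.578
```

Call:
apply_moves(motion="1 0.1 0 0 0; 1 0.2 0 0 0; 1 0.2 0 0 0; 1 0.2 0 0 0")

```text
clock: 39.42
tool_pos: [0.6471, -0.0153, 0.011]
eef_rot: [0.72, -0.694, 0.0, -0.0]
contact_force: [-4.3, -0.6, 5.1]
grip_width: 0.581
```

Run:
```python
from h import *
v=grab('wrist','w16.png')
a=grab('scene');cv2.imwrite('pics/s16.png',cv2.resize(a['img'][150:280,165:365],None,fx=4,fy=4,interpolation=cv2.INTER_CUBIC))
```

```text
(no output)
```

View pics/w16.png

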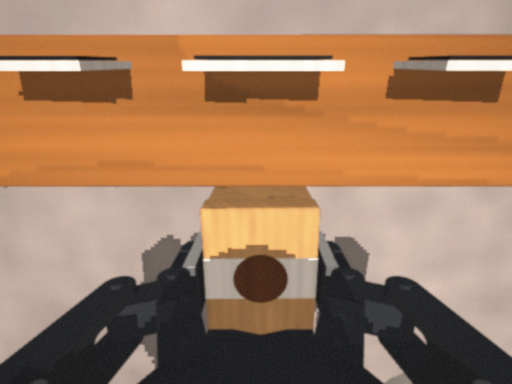

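Call:
apply_moves(motion="1 0.1 0 0 0; 1 0.2 0 0 0; 1 0.2 0 0 0; 1 0.2 0 0 0")

```text
clock: 40.02
tool_pos: [0.6474, -0.0153, 0.0111]
eef_rot: [0.72, -0.694, -0.002, 0.002]
contact_force: [-15.1, -0.9, 11.4]
grip_width: 0.58
```

Call:
apply_moves(motion="1 -0.1 0 0.05 0; 1 -0.15 0 0.05 0; 0.4 -0.15 0 0.05 0; 0.3 -0.15 0 0.05 0; 0.2 -0.15 0 0.05 0; 0.2 -0.15 0 0.05 0; 0.2 -0.15 0 1 0; 0.2 -0.15 0 4 0; 0.2 -0.15 0 9 0; 0.2 -1.2 0 14 0; 0.2 -1.2 0 17.8 0; 0.2 -1.2 0 17.8 0; 0.2 -1.2 0 17.8 0; 0.2 -1.2 0 17.8 0")

```text
clock: 41.78
tool_pos: [0.6365, -0.0152, 0.1871]
eef_rot: [0.72, -0.694, -0.001, 0.001]
contact_force: [0.3, -0.3, -0.3]
grip_width: 0.8
```

Run:
```python
from h import *
v=grab('wrist','w17.png')
print(v['s']['tool_pos'])
b=grab('side');cv2.imwrite('pics/d17.png',cv2.resize(b['img'][95:355,180:360],None,fx=2.3,fy=2.3,interpolation=cv2.INTER_CUBIC))
```

```text
[ 0.63647437 -0.01524691  0.18707456]
```

View pics/w17.png

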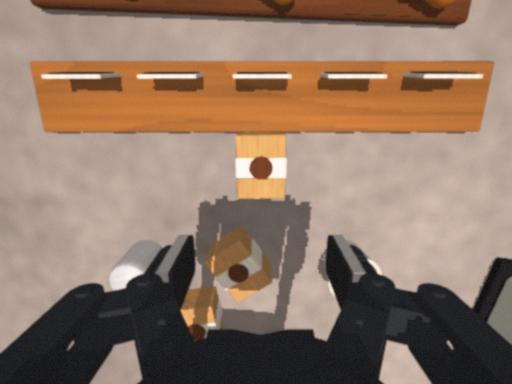

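View pics/d17.png

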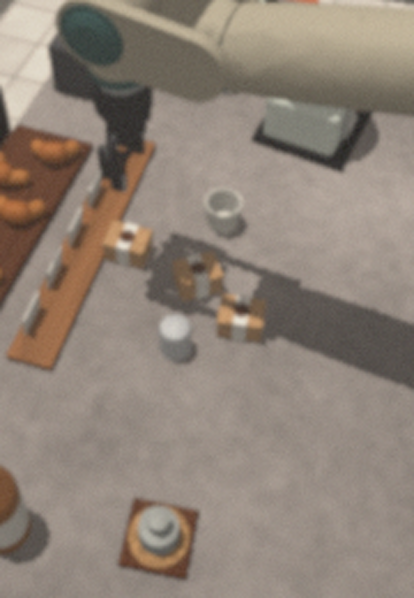

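Call:
apply_moves(motion="0.1 -4 1.5 0 1; 0 -9 3 0 3; 0 -14 5 0 5; 0 -17 6.5 -1 7; 0 -19 7.1 -3 7.6; 0 -19.4 7.2 -3.5 7.6; 0 -19.4 7.2 -3.5 7.6; 0 -19.4 7.2 -3.5 7.6; 0 -19.4 7.2 -3.5 7.6")

```text
clock: 43.0
tool_pos: [0.4437, 0.0565, 0.1543]
eef_rot: [0.764, -0.645, 0.0, -0.0]
contact_force: [1.1, 0.2, 0.3]
grip_width: 1.002
```

Run:
```python
from h import *
v=grab('wrist','w18.png')
print(v['s']['tool_pos'],onz(v,(260,190),.042))
```

```text
[0.44374656 0.05647249 0.1542655 ] [0.44153171 0.05699117 0.042     ]
```

View pics/w18.png

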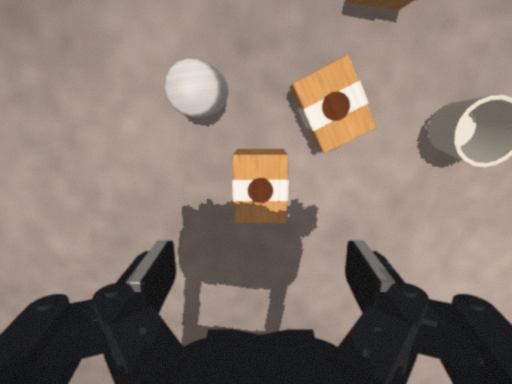

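Call:
apply_moves(motion="0 -0.2 0.05 -3 0; 0 -0.2 0.05 -7 0; 0 -0.2 0.05 -10 0; 0 -0.2 0.05 -12.5 0; 0 -0.2 0.05 -13.8 0; 0 -0.2 0.05 -14.3 0; 0 -0.2 0.05 -14.3 0; 0.3 -0.2 0.05 -14.3 0; 1 -0.2 0.05 -14.3 0; 1 -0.2 0.05 -14.3 0; 1 -0.2 0.05 -14.3 0; 1 -0.2 0.05 -14.3 0; 1 -0.2 0.05 -14.3 0; 1 -0.2 0.05 -13 0; 1 -0.2 0.05 -10 0; 1 -0.2 0.05 -5 0; 1 -0.2 0.05 0 0; 1 -0.2 0.05 3.5 0; 1 -0.2 0.05 3.5 0; 1 -0.2 0.05 3.5 0")

```text
clock: 45.55
tool_pos: [0.4404, 0.0572, 0.1875]
eef_rot: [0.764, -0.645, -0.001, 0.001]
contact_force: [-0.7, -0.6, -1.7]
grip_width: 0.581
```

Call:
apply_moves(motion="1 3 1.5 0 -1; 1 7 3.5 0 -3; 1 11 5.5 0 -5; 1 15 7.5 0 -7; 1 17.5 9 0 -7.7; 1 18.8 9.8 0 -7.7; 1 18.8 9.8 0 -7.7; 1 18.8 9.8 0 -7.7; 1 18.8 9.8 0 -7.7")

```text
clock: 46.68
tool_pos: [0.6286, 0.1548, 0.1887]
eef_rot: [0.719, -0.695, -0.0, 0.0]
contact_force: [0.2, -0.1, -1.7]
grip_width: 0.579
```

Run:
```python
from h import *
v=grab('wrist','w19.png')
print(v['s']['tool_pos'],v['s']['contact_force'],v['s']['grip_width'],np.degrees(2*np.arctan2(*v['s']['eef_rot'][[1,0]])))
```

```text
[0.62855376 0.15477207 0.18868578] [ 0.18376972 -0.06054464 -1.6653695 ] 0.5786348808849188 -88.05779714872698
```

View pics/w19.png

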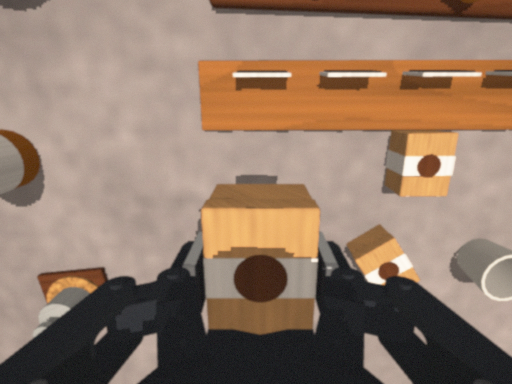

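Call:
apply_moves(motion="1 0.2 0 -4 0; 1 0.2 0 -8 0; 1 0.2 0 -11 0; 1 0.2 0 -14 0; 1 0.2 0 -16 0; 1 0.2 0 -17 0; 1 0.2 0 -17.4 0; 1 0.2 0 -17.5 0; 1 0.2 0 -17.5 0; 1 0.2 0 -17.5 0")

```text
clock: 47.98
tool_pos: [0.6314, 0.1553, 0.0145]
eef_rot: [0.719, -0.695, 0.0, -0.0]
contact_force: [-0.3, -0.1, -2.1]
grip_width: 0.578
```

Call:
apply_moves(motion="1 0 0 -0.1 0; 1 0.2 0 -0.15 0; 1 0.4 0 -0.15 0; 1 0.6 0 -0.15 0; 1 0.7 0 -0.15 0; 1 0.8 0 -0.15 0; 1 0.8 0 -0.15 0")

```text
clock: 48.85
tool_pos: [0.6391, 0.1552, 0.0123]
eef_rot: [0.719, -0.695, 0.0, 0.0]
contact_force: [0.0, 0.4, -1.2]
grip_width: 0.581
```

Call:
apply_moves(motion="1 0.1 0 -0.1 0; 1 0.2 0 -0.15 0; 1 0.3 0 -0.15 0; 1 0.3 0 -0.15 0; 1 0.3 0 -0.15 0")

```text
clock: 49.48
tool_pos: [0.6416, 0.1553, 0.0117]
eef_rot: [0.719, -0.695, -0.0, 0.0]
contact_force: [-8.5, -0.9, 6.2]
grip_width: 0.583
```

Call:
apply_moves(motion="1 0.1 0 0 0; 1 0.1 0 0 0; 1 0.1 0 0 0")

```text
clock: 49.85
tool_pos: [0.6417, 0.1553, 0.0118]
eef_rot: [0.719, -0.695, -0.001, 0.002]
contact_force: [-13.9, -1.3, 11.1]
grip_width: 0.584
```

Call:
apply_moves(motion="1 -0.1 0 0.05 0; 1 -0.15 0 0.05 0; 0.4 -0.15 0 0.05 0; 0.3 -0.15 0 0.05 0; 0.2 -0.15 0 0.05 0; 0.2 -0.15 0 0.05 0; 0.2 -0.15 0 1 0; 0.2 -0.15 0 4 0; 0.2 -0.15 0 9 0; 0.2 -1.2 0 14 0; 0.2 -3 -3 17.8 0; 0.2 -7 -8 17.8 0; 0.2 -10 -12 17.8 0; 0.2 -11.5 -14.5 17.8 0; 0.2 -11.5 -14.8 17.8 0; 0.2 -11.5 -14.8 17.8 0; 0.2 -11.5 -14.8 17.8 0")

```text
clock: 51.98
tool_pos: [0.5285, 0.008, 0.1889]
eef_rot: [0.719, -0.695, 0.0, -0.0]
contact_force: [-0.3, -0.0, 0.5]
grip_width: 0.798
```

Run:
```python
from h import *
v=grab('wrist','w20.png')
print(v['s']['tool_pos'])
```

```text
[0.52851673 0.00800457 0.18887299]
```

View pics/w20.png

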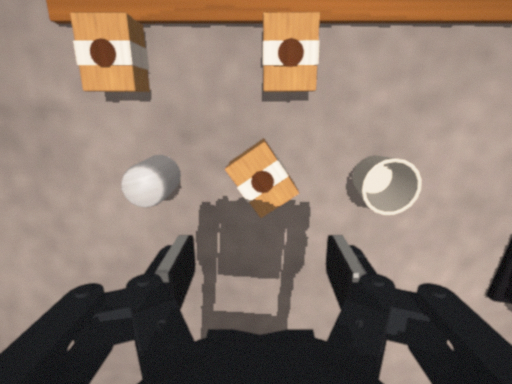

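Run:
```python
from h import *
v=grab('wrist');img=v['img'];t=v['s']['tool_pos']
hsv=cv2.cvtColor(img,cv2.COLOR_BGR2HSV)
k=(hsv[...,1]>110).astype(np.uint8);k2=np.zeros_like(k);k2[125:225,210:315]=k[125:225,210:315]
k2=cv2.morphologyEx(k2,cv2.MORPH_CLOSE,np.ones((15,15)))
c=max(cv2.findContours(k2,cv2.RETR_EXTERNAL,cv2.CHAIN_APPROX_NONE)[0],key=cv2.contourArea)
print(cv2.minAreaRect(np.array([onz(v,p[0],.042)[:2] for p in c],np.float32)),onz(v,(262,181),.042),t)
for p in [(103,53),(291,52)]:print(onz(v,p,.042))
```

```text
((0.5268108248710632, 0.007021412253379822), (0.06827335059642792, 0.04993050545454025), 36.682411193847656) [0.52546427 0.00687724 0.042     ] [0.52842553 0.00798649 0.18868967]
[0.64108519 0.15634981 0.042     ]
[ 0.64798752 -0.0149953   0.042     ]
```

Call:
apply_moves(motion="0 -0.3 -0.1 -1 9; 0 -0.3 -0.1 -2 18; 0 -0.3 -0.1 -3 27; 0 -0.3 -0.1 -3.4 34.7; 0 -0.3 -0.1 -3.4 34.7; 0 -0.3 -0.1 -3.4 34.7; 0 -0.3 -0.1 -3.4 34.7")

```text
clock: 52.95
tool_pos: [0.5253, 0.0063, 0.1551]
eef_rot: [0.893, -0.449, 0.0, -0.0]
contact_force: [-1.1, 0.7, -0.4]
grip_width: 1.001
```

Run:
```python
from h import *
v=grab('wrist','w21.png')
print(v['s']['tool_pos'],onz(v,(260,190),.042))
```

```text
[0.52526843 0.00628686 0.15512423] [0.52339384 0.0052344  0.042     ]
```

View pics/w21.png

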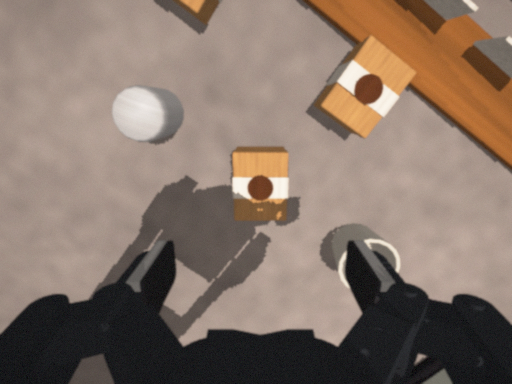

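Call:
apply_moves(motion="0 0 0 -3 0; 0 0 0 -7 0; 0 0 0 -10 0; 0 0 0 -12.5 0; 0 0 0 -13.8 0; 0 0 0 -14.4 0; 0 0 0 -14.4 0; 0.3 0 0 -14.4 0; 1 0 0 -14.4 0; 1 0 0 -14.4 0; 1 0 0 -14.4 0; 1 0 0 -14.4 0; 1 0 0 -14.4 0; 1 0 0 -13 0; 1 0 0 -10 0; 1 0 0 -5 -8; 1 0 0 0 -17; 1 0 0 3.5 -26; 1 0 0 3.5 -34.7; 1 0 0 3.5 -34.7")

```text
clock: 55.5
tool_pos: [0.5248, 0.0062, 0.1901]
eef_rot: [0.72, -0.694, 0.0, 0.0]
contact_force: [0.4, -0.4, -1.9]
grip_width: 0.579
```

Call:
apply_moves(motion="1 3 2 0 0; 1 6 4 0 0; 1 9 5.7 0 0; 1 10.6 6.3 0 0; 1 10.6 6.3 0 0; 1 10.6 6.3 0 0; 1 10.6 6.3 0 0")

```text
clock: 56.38
tool_pos: [0.6306, 0.0688, 0.19]
eef_rot: [0.719, -0.695, -0.0, 0.0]
contact_force: [1.1, -0.1, -3.3]
grip_width: 0.579
```

Run:
```python
from h import *
v=grab('wrist','w22.png');t=v['s']['tool_pos']
print(t,v['s']['contact_force'],v['s']['grip_width'],np.degrees(2*np.arctan2(*v['s']['eef_rot'][[1,0]])), onz(v,(260.5,278),t[2]+.0315)-t)
```

```text
[0.63056248 0.06878903 0.18996274] [ 1.05422237 -0.14950457 -3.3189402 ] 0.5787020217037941 -88.01911360453195 [0.00046337 0.00077771 0.0315    ]
```

View pics/w22.png

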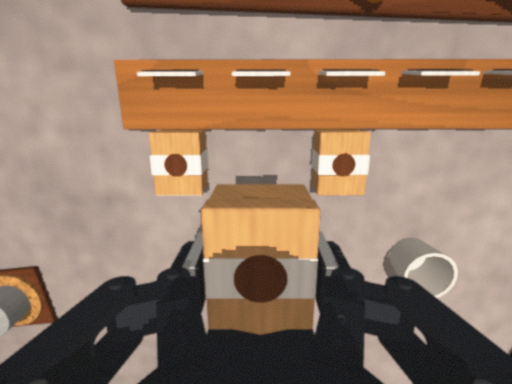

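Call:
apply_moves(motion="1 0.3 0 -4 0; 1 0.3 0 -8 0; 1 0.3 0 -11 0; 1 0.3 0 -14 0; 1 0.3 0 -16 0; 1 0.3 0 -17 0; 1 0.3 0 -17.5 0; 1 0.3 0 -17.6 0; 1 0.3 0 -17.6 0; 1 0.3 0 -17.6 0")

```text
clock: 57.68
tool_pos: [0.6345, 0.0692, 0.0145]
eef_rot: [0.719, -0.695, 0.0, -0.0]
contact_force: [0.3, -0.5, -2.6]
grip_width: 0.578
```

Call:
apply_moves(motion="1 0 0 -0.1 0; 1 0.2 0 -0.2 0; 1 0.4 0 -0.25 0; 1 0.6 0 -0.25 0; 1 0.8 0 -0.25 0; 1 1.0 0 -0.25 0; 1 1.1 0 -0.25 0; 1 1.1 0 -0.25 0")

```text
clock: 58.68
tool_pos: [0.6449, 0.0692, 0.0118]
eef_rot: [0.719, -0.695, -0.0, 0.0]
contact_force: [-7.0, -0.2, 6.4]
grip_width: 0.58
```

Call:
apply_moves(motion="1 0.1 0 0 0; 1 0.15 0 0 0; 1 0.15 0 0 0")

```text
clock: 59.05
tool_pos: [0.6449, 0.0692, 0.0118]
eef_rot: [0.719, -0.695, -0.002, 0.002]
contact_force: [-14.7, -0.8, 11.5]
grip_width: 0.579
```

Call:
apply_moves(motion="1 -0.1 0 0.05 0; 1 -0.15 0 0.05 0; 0.4 -0.15 0 0.05 0; 0.3 -0.15 0 0.05 0; 0.25 -0.15 0 0.05 0; 0.25 -0.15 0 0.05 0; 0.25 -0.15 0 1 0; 0.25 -0.15 0 4 0; 0.25 -0.15 0 9 0; 0.25 -1.2 0 14 0; 0.25 -3 0 18 0; 0.25 -6 0 22 0; 0.2 -8 0 25 0; 0.2 -8 0 25 0; 0.2 -8 0 25 0; 0.2 -8 0 25 0")

```text
clock: 61.05
tool_pos: [0.5665, 0.0691, 0.2595]
eef_rot: [0.719, -0.695, -0.001, 0.001]
contact_force: [0.4, -0.4, 0.7]
grip_width: 0.799
```

Run:
```python
from h import *
v=grab('wrist','w23.png');img=v['img'];t=v['s']['tool_pos'];print(t)
a=grab('scene');cv2.imwrite('pics/s23.png',cv2.resize(a['img'][140:285,70:400],None,fx=2.4,fy=2.4,interpolation=cv2.INTER_CUBIC))
b=grab('side');cv2.imwrite('pics/d23.png',cv2.resize(b['img'][95:355,180:360],None,fx=2.3,fy=2.3,interpolation=cv2.INTER_CUBIC))
```

```text
[0.56651492 0.06910412 0.25947885]
```

View pics/w23.png

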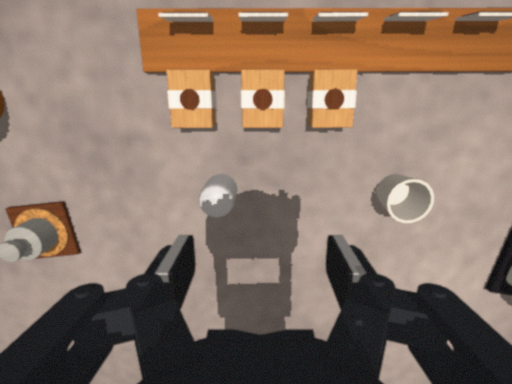

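View pics/s23.png

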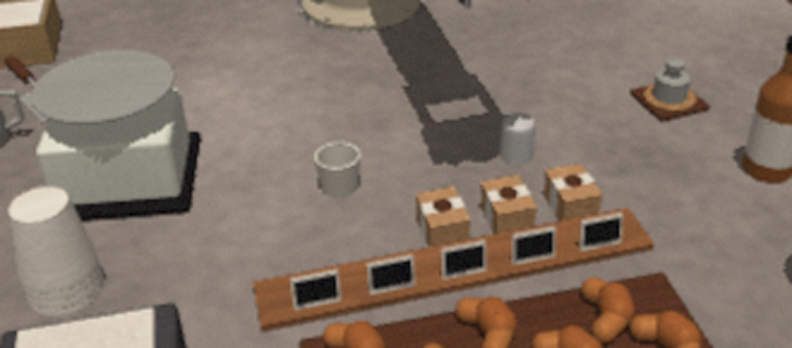

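View pics/d23.png

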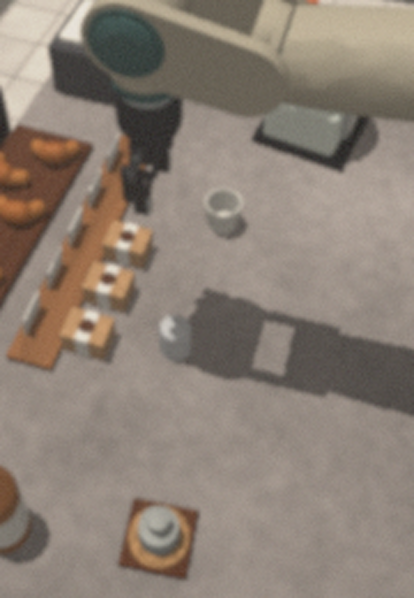

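```bash
cat > chk.py <<'E'
from h import *
v=grab('wrist');img=v['img'];hsv=cv2.cvtColor(img,cv2.COLOR_BGR2HSV)
pl=np.array([[.6414,.1549],[.6445,.0699],[.6475,-.015]])
for p in pl:
    u=proj(v,[*p,.042]).astype(int)
    x,y=u-16
    m=np.zeros(img.shape[:2],np.uint8);m[y:y+33,x:x+33]=(hsv[y:y+33,x:x+33,2]<110)
    c=max(cv2.findContours(m,cv2.RETR_EXTERNAL,cv2.CHAIN_APPROX_NONE)[0],key=cv2.contourArea)
    q=onz(v,cv2.minEnclosingCircle(c)[0],.042)[:2];
    n=np.array([.99936,.0357]);print('err rail xy mm',((q-p)@n*1e3).round(1),((q-p)@[-n[1],n[0]]*1e3).round(1))
    # yaw from side edges
    xs=[]
    for r in range(u[1]-20,u[1]+24,2):
        k=np.where((hsv[r,u[0]-30:u[0]+30,1]>110)|(hsv[r,u[0]-30:u[0]+30,2]>215))[0]
        xs.append((u[0]-30+(k[0]+k[-1])/2,r))
    W=np.array([onz(v,s,.042)[:2] for s in xs],np.float32);l=cv2.fitLine(W,cv2.DIST_HUBER,0,1e-4,1e-4).ravel()
    print('yaw',np.degrees(np.arctan(l[1]/l[0])).round(1))
print(v['s']['clock'],v['s']['tool_pos'])
E
python3 chk.py
```

```text
err rail xy mm 1.6 5.6
yaw 2.2
err rail xy mm -0.9 5.9
yaw 1.6
err rail xy mm 0.2 4.8
yaw 2.2
61.2 [0.56660115 0.06912704 0.26009678]
```

Call:
apply_moves(motion="0.2 0 0 0 0; 0.2 0 0 0 0; 0.2 0 0 0 0; 0.2 0 0 0 0; 0.2 0 0 0 0; 0.2 0 0 0 0; 0.2 0 0 0 0; 0.2 0 0 0 0; 0.2 0 0 0 0; 0.2 0 0 0 0; 0.2 0 0 0 0; 0.2 0 0 0 0; 0.2 0 0 0 0; 0.2 0 0 0 0; 0.2 0 0 0 0; 0.2 0 0 0 0")

```text
clock: 63.25
tool_pos: [0.5666, 0.0692, 0.2613]
eef_rot: [0.719, -0.695, 0.0, 0.0]
contact_force: [0.2, -0.4, 0.4]
grip_width: 0.799
```

```bash
python3 chk.py
```

```text
err rail xy mm 0.9 4.9
yaw 2.5
err rail xy mm 3.5 4.2
yaw 1.5
err rail xy mm -0.5 4.5
yaw 1.8
63.25 [0.56657185 0.06917369 0.26131811]
```

Run:
```python
from h import *
v=grab('wrist');img=v['img']
cv2.imwrite('pics/w24z.png',cv2.resize(img[0:140,140:380],None,fx=3.3,fy=3.3,interpolation=cv2.INTER_CUBIC))
l=np.array([-.0357,.99936])
for c,s in [((186,14.5),(190,99)),((264,14.5),(263,99)),((343,14.5),(334.5,98.5))]:
    a=onz(v,c,.053)[:2];b=onz(v,s,.042)[:2];print(a.round(4),b.round(4),'lat mm',((b-a)@l*1e3).round(1),'fwd',((a-b)@[.99936,.0357]*1e3).round(1))
```

```text
[0.7284 0.1549] [0.6422 0.1562] lat mm 4.4 fwd 86.0
[0.7312 0.0716] [0.6452 0.0694] lat mm 0.8 fwd 86.0
[ 0.7341 -0.0128] [ 0.6487 -0.0157] lat mm 0.2 fwd 85.5
```

View pics/w24z.png

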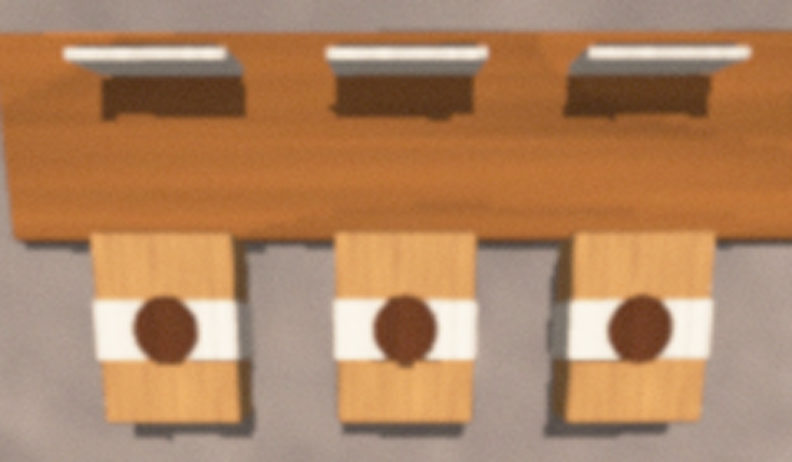

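Run:
```python
from h import *
print(ctrl.finish_job(), ctrl.sense()['clock'])
```

```text
the job is handed in; nothing more can be done
the job is handed in; nothing more can be done
```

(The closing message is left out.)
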